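# Change the tablets in the disinfectant dispenser

### The arm

A 7-joint arm with a two-finger parallel gripper is mounted at the origin on a cart in front of the work surface, level with it; the furniture and walls round the work are solid. World frame = base frame: x ahead of the robot, y to its left, z up, the work surface at z = 0. Lengths are in m, angles in rad, forces in N, time in s.
With the tool pointing down it reaches from about 0.35 to 0.9 m from the base axis. Payload 19.9 kg.
Tool frame: the origin (TCP) lies on the mounting face of the last link; the fingertips stand 173 mm ahead of it and the grasp point (between the pads) lies 155 mm ahead of it; x points along the fingers, y is the direction in which the jaws open and shut, and the axes are right-handed (so a half turn about x gives the same grasp; the last joint's range is limited). The gripper opens to 85 mm and grips with 20 to 120 N. Pads are 22 mm wide; open, the fingers measure 114 mm over their backs; the gripper's body (76 mm by 85 mm) begins 54 mm behind the grasp point. The pads swing forward as they close: fully open they stand 13 mm farther back than shut.
Start: joints at [-0.042, 0.417, -0.01, 1.614, 0.005, 1.111, -0.053], TCP at [0.625, 0, 0.405] pointing down, gripper open.
Joint ranges: [-2.81, 2.81], [-0.39, 2.02], [-1.27, 1.25], [0.06, 2.57], [-1.19, 4.33], [0.19, 2], [-2.82, 2.82]. Speed limits (rad/s): [1.89, 1.89, 2.39, 2.39, 3.01, 3.01, 3.01].

### API

Orientations are given as a unit quaternion [w, x, y, z].
In Python, from station import r gives the robot as it stands. The module is installed in compiled form; this text tells all that it offers.
- The arm moves only by the tool move_arm, never from a script. Its arguments are lists of equal length, an entry for each row: "hand": the opening, from 0 (shut) to 1 (fully open); "slide": the shift along the tool's x, y, z in m, a list of three; "rot": the turn, a rotation vector about the tool's x, y, z in rad, a list of three. In form: {"hand": [hand, ...], "slide": [[tx, ty, tz], ...], "rot": [[wx, wy, wz], ...]}. A call has 1 to 12 rows; each row shifts and turns the commanded pose from where the row before left it, along the tool's axes as they then stand; what a row does not reach is not made up. A row lasts 1/10 s, in which the tool goes at most 50 mm and 8.59 degrees, less where a joint would pass 70% of its speed; a pose out of reach is approached as far as the arm can. A call with a gripper value outside its range is refused whole. The fingers move at their own pace and stop on an object; "force" is the grip in N (left out, the last holds). Time passes only in rows, so rows that do not move let the fingers close. It gives the time, the measured TCP pose, the force and the opening at its end, in the units of the state.
- r.observe(): the state, without advancing time (a new reading comes with each control period).
- r.read_camera(name): name is "scene" or "side" or "wrist"; returns (picture, depth): 420x560x3 uint8, red, green, blue; 420x560 float32, m along the optical axis (not along the pixel's ray), 0 where there is no reading.
- r.camera_params(name): a dict with "mtx" (3x3 intrinsics, pixels), "T" (4x4, takes a point from camera to world coordinates). Camera axes: x right, y up, looking along -z (the intrinsics and any distortion apply to the point x, -y, -z); pixel columns grow to the right and rows downward; lengths in m; the calibration is good to about 2 mm. A picture is of the moment at which its call begins: read the wrist's pose just before it. camera_params takes no time and is no camera call; for the wrist camera it gives the pose at the moment of the call.
- r.close_job(): hands the job in, once; it reports no verdict.
The state is a dict: "clock": time; "joints": joint angles; "qvel": joint speeds; "tau": joint torques, N m; "tcp_pos": TCP position; "eef_rot": TCP orientation; "wrist_force": force on the tool from outside, world axes, zero at the start; "torque": the same for the moment, N m; "finger_gap": finger opening in m.
Only numpy, scipy, OpenCV 4.12 (cv2) and the standard library are available. Lean on these libraries where they do the work, as an engineer would, in place of code of your own. Each camera call takes 0.05 s, during which the arm holds its last target. There are 200 camera calls.

### The job

Set the blue bowl on the ring in front of the tablet dispenser, turn the dispenser's rotary cap so that its middle-sized hole (26 mm) is over the outlet, tip the canister forward with the crank until all the old yellow tablets are in the bowl, and bring it back upright; the white drying capsule must stay inside the whole time. Then undo the turnbutton, open the lid, load every fresh green tablet from the mat into the chamber, shut the lid fully and turn the turnbutton across it to secure it. Leave the cap closed (its blank part over the outlet), the bowl with the old tablets standing on the counter, and the clipper, glasses and comb guard where they are.

Things in the scene. Friction and masses are not known exactly. Their poses are not given: they have to be found in the camera images.
- dispenser: fixed stand (white base plate 126 x 124 mm, two aluminium posts). Origin on the worktop straight below the tipping axle; x axis from front (robot side) to back, y left, z up. The axle runs along its y, 120 mm up. Offsets of the parts it carries are given in this frame with the canister upright. Lid top is 188 mm, cap disc top 194 mm up; the canister is 100 mm wide in y, middle at y = 0.
- catch_spot (a point): centre of the thin dark ring, 94 mm across, drawn on the worktop in front of the stand (82 mm before the axle): the bowl belongs centred on it; what is tipped out falls there
- tip (a joint): tipping of the grey canister about the axle, rad: 0 = upright (rests on a rear stop by its own weight), grows as it is tipped forward to the robot, end stop 2.757 (158 degrees, mouth down over catch_spot). Past about 1 rad it falls on forward by itself, slowly (damped). Worked by the crank: up to about 6 N at the pin.
- crank_grip (a point): point to grip on the red crank pin, a round bar 12 mm thick, 56 mm long, parallel to the axle, to the right of the canister. 104 mm right (-y) of the canister's middle, 55 mm from the axle; it turns with the canister: angle above level, from the back over the top to the front, = 0.192 + tip. So it stays above axle height. A hand pointing down clears the canister; the pin turns in the grip.
- chamber (a point): middle of the canister's square chamber (31 x 31 mm inside, 58 mm deep, 24 mm behind the axle); its z runs from the chamber floor (-29 mm) to its mouth (+29 mm, 184 mm above the worktop, open to the top when the lid is up; the canister top round it is flat, at the same height). The capsule and old tablets are inside from the start.
- lid (a joint): white lid over the whole canister top, hinged at the back: 0 = shut, grows as the front edge is raised, stop at 1.8 rad. Stiff hinge (about 0.1 N m): it stays where it is left. It cannot rise while the turnbutton lies across it.
- lid_hinge (a point): on the lid's hinge axis (parallel to dispenser y), 108 mm behind the axle, 186 mm above the worktop when upright
- lid_handle (a point): middle of the round steel handle bar, 9 mm thick, along dispenser y with 35 mm free between its legs, 35 mm in front of the lid's front edge and 148 mm from the lid hinge; at hinge height when the lid is shut
- cap (a joint): blue rotary cap (disc 100 mm across) on the lid, rad, counter-clockwise from above positive, range -3.3 to 3.3. The outlet lies under the disc's front point, marked by a small red index on the lid. 0 = blank part over the outlet (closed); +1.571 = 26 mm hole over it; -1.571 = 31 mm hole; 3.142 = 10 mm hole. Stays where left (friction 0.04 N m).
- cap_knob (a point): point on the cap's axis, 8 mm below the top of its white grip bar (bar 38 x 10 mm, 20 mm tall above the disc). At cap = 0 the bar lies along the direction 45 degrees from dispenser x towards dispenser y, and turns with the cap. Site axes turn with the cap.
- latch (a joint): orange turnbutton at the canister's front left, rad: 0 = turned out of the lid's way, its toe to the left (dispenser +y); 1.571 = toe pointing to the back, across the lid's front edge (latched). Clockwise from above positive, stop at 1.65. Stays where it is left (friction 0.02 N m).
- latch_grip (a point): on the turnbutton's axis, 8 mm below the top of its upright wing (wing 28 mm long, 9 mm thick, 20 mm tall above a steel toe 4 mm thick; its middle is 1 mm from the axis towards the toe). The wing lies along the toe. The wing's foot is 5 mm above the lid top.
- capsule: white drying capsule with a green dot, 29 mm across, 20 mm high, at the bottom of the chamber; too big for the 26 mm hole, small enough for the 31 mm hole. It stays in.
- bowl: light blue bowl, 87 mm across, 34 mm high, rim wall about 8 mm thick, inner floor 5 mm up; origin in the centre of its underside. Its rim can be pinched from above (rim middle about 38 mm from the centre).
- old1: old yellow tablet, flat cylinder 12 mm across, 9 mm high; origin in the centre of one flat face; starts in the chamber on top of the capsule; may be absent
- old2: old yellow tablet, flat cylinder 12 mm across, 9 mm high; origin in the centre of one flat face; starts in the chamber on top of the capsule; may be absent
- old3: old yellow tablet, flat cylinder 12 mm across, 9 mm high; origin in the centre of one flat face; starts in the chamber on top of the capsule; may be absent
- fresh1: fresh green tablet, flat cylinder 12 mm across, 9 mm high; origin in the centre of its underside; starts on a fixed black rubber mat 2 mm thick (150 x 100 mm), right of the dispenser; may be absent
- fresh2: fresh green tablet, flat cylinder 12 mm across, 9 mm high; origin in the centre of its underside; starts on a fixed black rubber mat 2 mm thick (150 x 100 mm), right of the dispenser; may be absent
- fresh3: fresh green tablet, flat cylinder 12 mm across, 9 mm high; origin in the centre of its underside; starts on a fixed black rubber mat 2 mm thick (150 x 100 mm), right of the dispenser; may be absent
- fresh4: fresh green tablet, flat cylinder 12 mm across, 9 mm high; origin in the centre of its underside; starts on a fixed black rubber mat 2 mm thick (150 x 100 mm), right of the dispenser; may be absent
- clipper: bystander: dark cordless hair clipper, 44 x 178 x 35 mm, lying
- glasses: bystander: folded spectacles 28 x 122 x 36 mm
- guard_a: bystander: black clipper comb guard 43 x 44 x 14 mm
Mind the look-alikes: they are no part of the job. What is shaped like the bowl but red is not meant.

How it is judged:
On the way, in this order (a step that is already met when the one before it is completed fails the run):
1. the bowl stands on the ring and the cap's 26 mm hole is over the outlet, canister upright and lid shut (horizontal distance between bowl and catch_spot below 0.02 m and height (world z) of bowl below 0.008 m and value of joint cap between 1.401 and 1.741 rad and value of joint tip below 0.08 rad and value of joint lid below 0.06 rad), for 0.2 s.
2. the canister is tipped forward, mouth down, with the lid shut and the 26 mm hole over the outlet (value of joint tip above 2.2 rad and value of joint lid below 0.06 rad and value of joint cap between 1.401 and 1.741 rad), for 0.2 s.
3. all old tablets are in the bowl and the canister is upright again (value of joint tip below 0.08 rad and horizontal distance between each of old1, old2, old3 and bowl below 0.036 m and z of old1 in the frame of bowl between 0 and 0.034 m and z of old2 in the frame of bowl between 0 and 0.034 m and z of old3 in the frame of bowl between 0 and 0.034 m), for 0.2 s.
4. the turnbutton is undone and the lid open (value of joint lid above 1.1 rad and value of joint latch below 0.6 rad), for 0.2 s.
5. the fresh tablets are in the chamber, the lid is shut and latched (value of joint lid below 0.06 rad and value of joint latch above 1.3 rad and x of fresh1 in the frame of chamber between -0.0165 and 0.0165 m and y of fresh1 in the frame of chamber between -0.0165 and 0.0165 m and z of fresh1 in the frame of chamber between -0.033 and 0.03 m and x of fresh2 in the frame of chamber between -0.0165 and 0.0165 m and y of fresh2 in the frame of chamber between -0.0165 and 0.0165 m and z of fresh2 in the frame of chamber between -0.033 and 0.03 m and x of fresh3 in the frame of chamber between -0.0165 and 0.0165 m and y of fresh3 in the frame of chamber between -0.0165 and 0.0165 m and z of fresh3 in the frame of chamber between -0.033 and 0.03 m and x of fresh4 in the frame of chamber between -0.0165 and 0.0165 m and y of fresh4 in the frame of chamber between -0.0165 and 0.0165 m and z of fresh4 in the frame of chamber between -0.033 and 0.03 m), for 0.2 s.
At the end, for the whole second after the job is handed in: All old tablets lie in the bowl (within 36 mm of its axis, below the rim), which stands upright on the counter; all fresh tablets and the capsule are in the chamber; canister upright (tip under 0.08 rad), lid shut (under 0.06 rad), turnbutton across (over 1.3 rad), cap within 0.2 rad of closed (all of step 3 and all of step 5 and distance between capsule and chamber below 0.04 m and value of joint cap between -0.2 and 0.2 rad and angle between bowl's own z axis and vertical below 0.1 rad and height (world z) of bowl below 0.008 m and linear speed of bowl below 0.02 m/s); the robot touches nothing.
It fails at once if the drying capsule leaves the chamber (distance between capsule and chamber above 0.055 m).
It fails at once if the lid is open while the canister is tipped (value of joint lid above 0.2 rad and value of joint tip above 0.6 rad).
It fails at once if a bystander is pushed more than 30 mm (distance of any of clipper, glasses, guard_a from where it was at the start of the episode above 0.03 m).
Of old1, old2, old3 only 2 to 3 are there at a start; the rules pass over those that are not, and their reading is None.
Of fresh1, fresh2, fresh3, fresh4 only 2 to 4 are there at a start; the rules pass over those that are not, and their reading is None.
At some moment in a run one of fresh1, fresh2, fresh3, fresh4 may be knocked a few centimetres aside while the robot is not near it.
Once in a run the grip may slacken for a moment while it holds something.
It also fails if it takes over 210 s, if anything falls off the work surface, if the arm or the gripper's body presses on something with over 40 N, if the wrist force passes 120 N, or if a joint passes its speed limit or range.

## Working session

There is one attempt and no reset: what is moved stays moved. The work goes in short steps, Python scripts to look and compute and a tool call to move; the robot and the scene stay as the last step left them, time stands still between calls to the robot, and variables do not carry over. Pictures are saved under pics/ and viewed, about 12 in all and at most 16, crops included, and the job is handed in when it is done.

Besides the shell and the picture viewer there is one more tool, called by a JSON object that holds its "op" and its "data", one argument or row to a line. move_arm: Moves the arm, as the interface text tells. Its arguments: {"type":"object","properties":{"hand":{"type":"array","items":{"type":"number"}},"slide":{"type":"array","items":{"type":"array","items":{"type":"number"}}},"rot":{"type":"array","items":{"type":"array","items":{"type":"number"}}},"force":{"type":"number"}},"required":["hand","slide","rot"]}

```bash
mkdir -p pics; cat > h.py <<'E'
import numpy as np, cv2
from station import r
from scipy.spatial.transform import Rotation as R
def cam(n,save=None):
    P=r.camera_params(n); im,d=r.read_camera(n)
    if save: cv2.imwrite(f'pics/{save}.png',im[:,:,::-1])
    return im,d,P
def ray(P,u,v):
    K=P['mtx'];T=P['T']
    d=np.array([(u-K[0,2])/K[0,0],-(v-K[1,2])/K[1,1],-1.]);return T[:3,3],T[:3,:3]@d
def onz(P,u,v,z):
    o,d=ray(P,u,v);return o+d*(z-o[2])/d[2]
def dep(P,u,v,D):
    o,d=ray(P,u,v);return o+d*D[int(v),int(u)]
def cloud(P,D):
    K=P['mtx'];T=P['T'];v,u=np.indices(D.shape)
    c=np.stack([(u-K[0,2])/K[0,0]*D,-(v-K[1,2])/K[1,1]*D,-D],-1)
    return c@T[:3,:3].T+T[:3,3]
def proj(P,p):
    T=P['T'];c=T[:3,:3].T@(np.array(p)-T[:3,3]);q=P['mtx']@np.array([c[0],-c[1],-c[2]]);return q[:2]/q[2]
def pose():
    s=r.observe();q=s['eef_rot'];M=R.from_quat([q[1],q[2],q[3],q[0]]).as_matrix();return np.array(s['tcp_pos']),M,s
def hsv(im): return cv2.cvtColor(im,cv2.COLOR_RGB2HSV)
E
python3 - <<'E'
from h import *
for n in ['scene','side','wrist']:
    im,d,P=cam(n,n+'0'); print(n,P['mtx'].round(0).tolist(),P['T'].round(3).tolist())
p,M,s=pose();print(p,M.round(3),s)
a=cv2.imread('pics/scene0.png');b=cv2.imread('pics/side0.png')
cv2.imwrite('pics/w.png',cv2.imread('pics/wrist0.png'))
E
```

```text
scene [[459.0, 0.0, 280.0], [0.0, 459.0, 209.0], [0.0, 0.0, 1.0]] [[0.881, 0.255, -0.398, -0.088], [-0.473, 0.473, -0.743, -1.366], [-0.002, 0.843, 0.538, 0.965], [0.0, 0.0, 0.0, 1.0]]
side [[401.0, 0.0, 276.0], [0.0, 401.0, 205.0], [0.0, 0.0, 1.0]] [[0.602, 0.596, -0.532, -0.364], [-0.799, 0.438, -0.412, -0.924], [-0.012, 0.673, 0.739, 1.363], [0.0, 0.0, 0.0, 1.0]]
wrist [[298.0, 0.0, 282.0], [0.0, 298.0, 208.0], [0.0, 0.0, 1.0]] [[1.0, 0.0, 0.001, 0.625], [-0.001, 0.964, 0.267, 0.066], [-0.001, -0.267, 0.964, 0.373], [0.0, 0.0, 0.0, 1.0]]
[ 6.24908004e-01 -6.12201502e-06  4.04215834e-01] [[-0.001  1.    -0.   ]
 [-0.    -0.    -1.   ]
 [-1.    -0.001  0.   ]] {'clock': 0.15, 'joints': array([-0.04149952,  0.41783826, -0.01027947,  1.6140057 ,  0.00470609,
        1.11069115, -0.05301869]), 'qvel': array([-0.00018578, -0.0013023 ,  0.00124304, -0.00289904, -0.00027242,
        0.00197664, -0.00062339]), 'tau': array([ 4.94602627e-04, -8.64738035e+01,  6.78995568e-01, -4.35059202e+01,
        1.90656655e-02,  5.86454262e-03, -4.75439651e-05]), 'tcp_pos': array([ 6.24908004e-01, -6.12201502e-06,  4.04215834e-01]), 'eef_rot': array([-0.49978664, -0.49975578, -0.50019803,  0.50025933]), 'wrist_force': array([-0.15856842,  0.89250598,  0.95543856]), 'torque': array([-0.03865295, -0.04753856, -0.02255191]), 'finger_gap': 0.0853469945774295}
```

View pics/scene0.png

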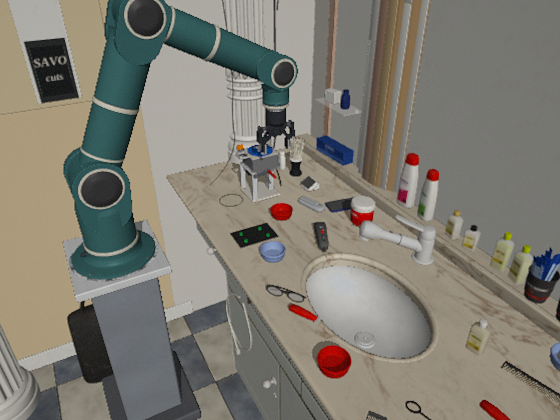

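View pics/side0.png

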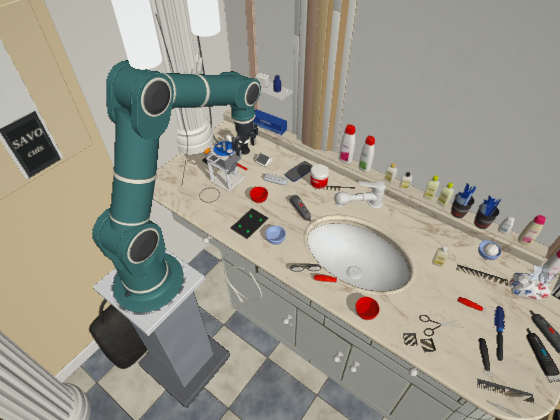

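Scene and side agree. The light blue bowl is at scene (273,253), side (275,234). Its look-alikes are red bowls at scene (282,212) and (335,361), plus a far blue item at (555,355). The ring is at scene (231,200), the dispenser at (260,170), the mat at (255,235), and four green dots are visible on it.

```bash
python3 - <<'E'
from h import *
out=[]
for n,c,g in [('scene',(215,135,100,140),1),('side',(190,130,110,120),1)]:
    im,d,P=cam(n); C=cloud(P,d); H=hsv(im)
    x,y,w,h=c; out.append(cv2.resize(im[y:y+h,x:x+w],(400,400),interpolation=cv2.INTER_CUBIC))
    m=((H[...,0]>50)&(H[...,0]<85)&(H[...,1]>120)&(H[...,2]>60)).astype(np.uint8)
    k,l,st,ce=cv2.connectedComponentsWithStats(m)
    for i in range(1,k):
        if 4<=st[i,4]<200 and y-5<ce[i][1]<y+h+5 and x-20<ce[i][0]<x+w+20: print(n,'green',ce[i].round(1),st[i,4],onz(P,*ce[i],.011).round(3))
    m=((H[...,0]>100)&(H[...,0]<125)&(H[...,1]>60)&(H[...,1]<170)&(H[...,2]>110)).astype(np.uint8)
    k,l,st,ce=cv2.connectedComponentsWithStats(m)
    for i in range(1,k):
        if st[i,4]>60: 
            q=C[l==i]; q=q[np.abs(q).sum(1)>0]; print(n,'blue',ce[i].round(1),st[i],onz(P,*ce[i],.02).round(3),np.percentile(q,[2,98],axis=0).round(3).tolist())
    # ring: dark pixels nearby
    m=(H[...,2]<130)&(np.abs(C[...,2])<.01)
    # dispenser points
    q=C.reshape(-1,3);
    for z in [(.15,.2)]:
        s=(q[:,2]>z[0])&(q[:,2]<z[1])&(q[:,0]>.4)&(q[:,0]<1)&(np.abs(q[:,1])<.5); print(n,s.sum(),np.percentile(q[s],[2,50,98],axis=0).round(3).tolist())
cv2.imwrite('pics/c1.png',np.hstack(out)[:,:,::-1])
E
```

```text
scene green [259.4 228.4] 13 [ 0.492 -0.126  0.011]
scene green [240.6 233.6] 13 [ 0.418 -0.123  0.011]
scene green [267.5 234.5] 14 [ 0.5   -0.174  0.011]
scene green [245.6 240.4] 15 [ 0.417 -0.169  0.011]
scene blue [272.3 251.1] [260 242  25  20 399] [ 0.466 -0.277  0.02 ] [[0.426, -0.32, -0.0], [0.505, -0.236, 0.032]]
scene blue [555.6 351.1] [551 343   9  21 108] [ 0.915 -0.995  0.02 ] [[0.878, -1.024, 0.0], [0.938, -0.985, 0.034]]
scene 1789 [[0.416, -0.403, 0.151], [0.614, 0.407, 0.177], [0.998, 0.484, 0.199]]
side green [250.1 215.7] 9 [ 0.492 -0.116  0.011]
side green [260.  219.5] 8 [ 0.5   -0.165  0.011]
side green [239.4 225.5] 11 [ 0.42  -0.114  0.011]
side green [247.3 230.9] 9 [ 0.417 -0.161  0.011]
side blue [267.1 125.8] [253 119  34  16 108] [1.05  0.221 0.02 ] [[0.981, 0.089, 0.049], [1.024, 0.251, 0.105]]
side blue [275.  234.4] [266 226  19  18 279] [ 0.467 -0.273  0.02 ] [[0.423, -0.316, -0.0], [0.504, -0.236, 0.039]]
side blue [487.4 250. ] [479 241  22  19 111] [ 0.918 -1.02   0.02 ] [[0.876, -1.063, 0.0], [0.959, -0.987, 0.038]]
side 975 [[0.531, -0.456, 0.151], [0.627, 0.151, 0.184], [0.999, 0.48, 0.198]]
```

View pics/c1.png

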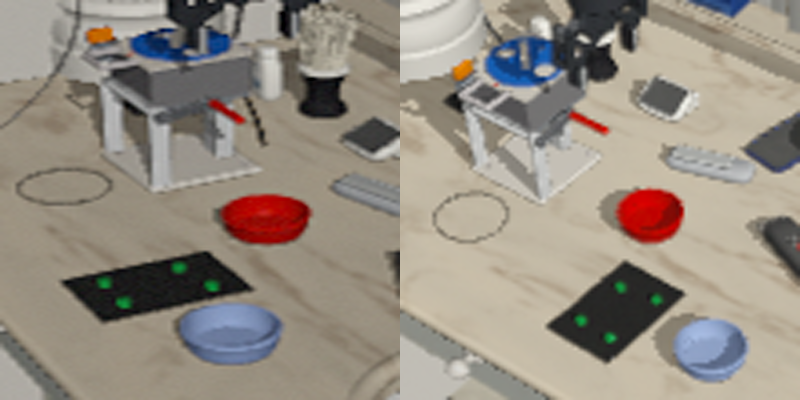

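View pics/wrist0.png

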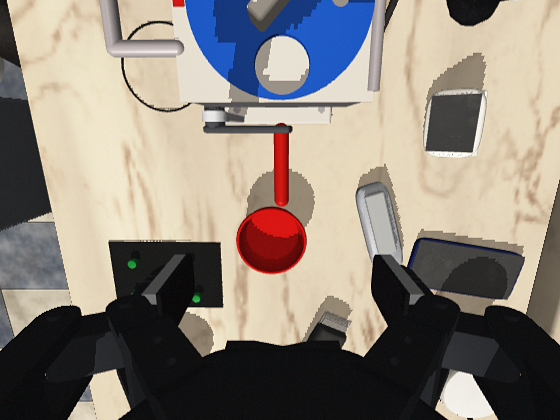

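```bash
python3 - <<'E'
from h import *
P=r.camera_params('scene');print('ring scene',onz(P,231.1,200.5,0))
P=r.camera_params('side');print('ring side',onz(P,190+71/400*110,130+217/400*120,0))
P=r.camera_params('wrist')
for n,u,v,z in [('ring',165,66,0),('lid FR corner',176,103,.188),('lid BR',372,103,.188),('handle',110,45,.186),('pin end',281,203,.13),('pin root',281,130,.13),('discedge bottom',285,99,.194),('red bowl',271,238,.03)]: print(n,onz(P,u,v,z).round(3))
E
```

```text
ring scene [0.48403463 0.11890108 0.        ]
ring side [0.48402499 0.12715295 0.        ]
ring [0.49  0.132 0.   ]
lid FR corner [0.562 0.079 0.188]
lid BR [0.677 0.079 0.188]
handle [0.527 0.11  0.186]
pin end [0.624 0.003 0.13 ]
pin root [0.624 0.063 0.13 ]
discedge bottom [0.626 0.081 0.194]
red bowl [ 0.611 -0.067  0.03 ]
```

{"op": "move_arm", "data": {
  "hand": [1,1,1,1,1,1],
  "slide": [
    [-0.02,-0.02,-0.04],
    [-0.02,-0.02,-0.04],
    [-0.02,-0.02,-0.04],
    [0,0,0],
    [0,0,0],
    [0,0,0]
  ],
  "rot": [
    [0,0,0],
    [0,0,0],
    [0,0,0],
    [0,0,0],
    [0,0,0],
    [0,0,0]
  ]
}}

```text
clock: 0.85
tcp_pos: [0.5652, 0.1192, 0.4642]
eef_rot: [-0.5, -0.5, -0.5, 0.501]
wrist_force: [0.3, -0.3, 0.8]
finger_gap: 0.0853
```

```bash
python3 - <<'E'
from h import *
im,d,P=cam('wrist','w1');np.savez('pics/w1.npz',im=im,d=d,T=P['T'],K=P['mtx'])
p,M,s=pose();print(p.round(4),s['clock'],P['T'][:3,3])
C=cloud(P,d);H=hsv(im)
m=((H[...,0]>105)&(H[...,0]<125)&(H[...,1]>150)&(np.abs(C[...,2]-.194)<.02)).astype(np.uint8)
k,l,st,ce=cv2.connectedComponentsWithStats(m);i=1+np.argmax(st[1:,4])
cs,_=cv2.findContours((l==i).astype(np.uint8),cv2.RETR_EXTERNAL,cv2.CHAIN_APPROX_NONE);e=cv2.convexHull(max(cs,key=len))[:,0]
q=np.array([onz(P,*x,.194) for x in e]);A=np.c_[2*q[:,:2],np.ones(len(q))];s=np.linalg.lstsq(A,(q[:,:2]**2).sum(1),rcond=None)[0];print('cap',s[:2],np.sqrt(s[2]+s[0]**2+s[1]**2),C[l==i][:,2].mean())
m=((H[...,0]<6)|(H[...,0]>174))&(H[...,1]>150)&(C[...,2]>.1)
q=C[m];print('pin',np.percentile(q,[2,50,98],axis=0).round(3).tolist())
E
```

```text
[0.5653 0.1189 0.4641] 0.9 [0.56527806 0.18538275 0.43270516]
cap [0.62273765 0.13133401] 0.049500479202235576 0.19287009064381136
pin [[0.565, 0.005, 0.131], [0.622, 0.034, 0.135], [0.628, 0.185, 0.433]]
```

View pics/w1.png

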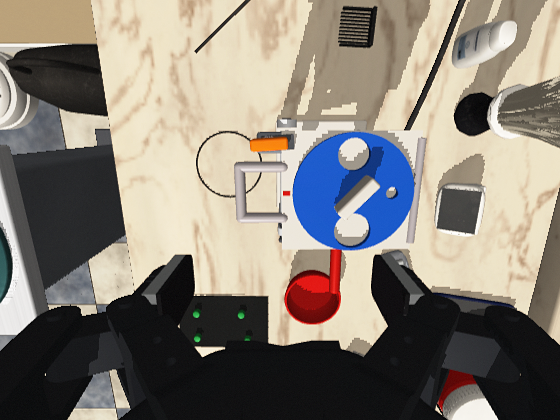

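The wrist view shows the dispenser nearly aligned with the world frame. The cap is at pixel (353,190), the knob bar about 45° off at (357,197), the orange latch at (268,143) and the handle at (240,190). The ring is at (230,163), the pin at (335,270), and four tablets are on the mat. The latch toe appears to point back, so it is latched.

```bash
python3 - <<'E'
from h import *
z=np.load('pics/w1.npz');im,d=z['im'],z['d'];P=dict(T=z['T'],mtx=z['K']);C=cloud(P,d);H=hsv(im)
u=np.indices(d.shape)
# lid front edge
m=(np.abs(C[...,2]-.188)<.012)&(C[...,0]>.54)&(C[...,0]<.7)&(C[...,1]>.08)&(C[...,1]<.19)
ex=[];bx=[]
for v in range(222,246):
    c=np.where(m[v]&(H[v,:,2]>120))[0]
    c=c[(c>270)]
    if len(c): ex.append(onz(P,c[0]-.5,v,.188)[:2])
for v in range(150,160):
    c=np.where(m[v]&(H[v,:,2]>120))[0];c=c[c>272]
    if len(c): ex.append(onz(P,c[0]-.5,v,.188)[:2])
ex=np.array(ex);print(ex[::4].round(4));f=np.polyfit(ex[:,1],ex[:,0],1);print('front edge slope',f)
# right edge of lid in y
ry=[]
for c in range(290,335):
    vs=np.where(m[:,c])[0]; ry.append(onz(P,c,vs.max()+.5,.188)[:2])
ry=np.array(ry);print('right edge',np.polyfit(ry[:,0],ry[:,1],1),np.median(ry[:,1]))
# ring
m=((H[...,2]<110)&(np.abs(C[...,2])<.012)).astype(np.uint8);m[:, :185]=0;m[:,270:]=0;m[:120]=0;m[210:]=0
v,uu=np.nonzero(m);q=np.array([onz(P,a,b,0)[:2] for a,b in zip(uu,v)])
for it in range(4):
    A=np.c_[2*q,np.ones(len(q))];s=np.linalg.lstsq(A,(q**2).sum(1),rcond=None)[0];R0=np.sqrt(s[2]+s[0]**2+s[1]**2);e=abs(np.hypot(*(q-s[:2]).T)-R0);q=q[e<max(.004,2*np.median(e))]
print('ring',s[:2],R0,len(q))
# bar
m=((H[...,1]<60)&(C[...,2]>.203)&(C[...,2]<.225)).astype(np.uint8);m[:, :320]=0;m[:,395:]=0;m[170:225];m[:165]=0;m[230:]=0
v,uu=np.nonzero(m);q=C[v,uu];print('bar',q.mean(0),len(q),cv2.fitLine(q[:,:2].astype(np.float32),cv2.DIST_L2,0,.01,.01).ravel())
m=(H[...,0]>8)&(H[...,0]<20)&(H[...,1]>180)&(C[...,2]>.18)&(C[...,2]<.24);q=C[m];print('latch',np.percentile(q,[2,50,98],axis=0).round(4).tolist())
E
```

```text
[[0.5547 0.1051]
 [0.5642 0.1014]
 [0.5642 0.0977]
 [0.5642 0.094 ]
 [0.5642 0.0903]
 [0.5642 0.0865]
 [0.5636 0.1663]
 [0.5644 0.1631]
 [0.5643 0.1599]]
front edge slope [-0.0284896   0.56654724]
right edge [-0.00797928  0.08489495] 0.08030283187424285
ring [0.4871716  0.13060012] 0.046832172409728805 238
bar [0.62211004 0.13186721 0.21153633] 757 [0.6821225  0.7312379  0.62211    0.13186722]
latch [[0.5422, 0.1682, 0.1998], [0.5553, 0.1725, 0.2121], [0.5683, 0.1768, 0.2137]]
```

{"op": "move_arm", "data": {
  "hand": [1,1,1,1,1,1,0.6,0.55,0.5,0.5,0.5,0.5],
  "slide": [
    [0,-0.0125,0.036],
    [0,-0.0125,0.036],
    [0,-0.0125,0.036],
    [0.01,-0.0125,0.036],
    [0.015,-0.0125,0.036],
    [0.02,-0.0125,0.036],
    [0.02,-0.0125,0.036],
    [0.02,-0.0125,0.036],
    [0.02,-0.0125,0.036],
    [0.02,-0.0125,0.036],
    [0.02,-0.0125,0.035],
    [0,0,0]
  ],
  "rot": [
    [0,0,0],
    [0,0,0],
    [0,0,0],
    [0,0,0],
    [0,0,0],
    [0,0,0],
    [0,0,0],
    [0,0,0],
    [0,0,0],
    [0,0,0],
    [0,0,0],
    [0,0,0]
  ]
}}

```text
clock: 2.1
tcp_pos: [0.4243, -0.2797, 0.317]
eef_rot: [-0.497, -0.501, -0.499, 0.503]
wrist_force: [0.3, -0.8, 0.5]
finger_gap: 0.0423
```

```bash
python3 - <<'E'
from h import *
im,d,P=cam('wrist','w2');p,M,s=pose();print(p.round(4),M.round(3).tolist(),s['clock'],s['finger_gap'])
C=cloud(P,d);H=hsv(im)
m=((H[...,0]>100)&(H[...,0]<125)&(H[...,1]>40)&(H[...,2]>80)&(C[...,2]<.05)&(C[...,2]>.004)).astype(np.uint8)
k,l,st,ce=cv2.connectedComponentsWithStats(m);i=1+np.argmax(st[1:,4]);q=C[l==i]
t=q[q[:,2]>.028];print(st[i],q.min(0),q.max(0))
A=np.c_[2*t[:,:2],np.ones(len(t))];s=np.linalg.lstsq(A,(t[:,:2]**2).sum(1),rcond=None)[0];print('bowl rim',s[:2],np.sqrt(s[2]+s[0]**2+s[1]**2),len(t))
E
```

```text
[ 0.4257 -0.2776  0.3181] [[-0.003, 1.0, -0.006], [0.0, -0.006, -1.0], [-1.0, -0.003, -0.0]] 2.15 0.0427185318693686
[ 283  150   99   96 7138] [ 0.42351423 -0.31859477  0.00400148] [ 0.50925266 -0.23346522  0.03545911]
bowl rim [ 0.46623724 -0.27573857] 0.04096386714113619 1334
```

{"op": "move_arm", "data": {
  "hand": [0.5,0.5,0.5,0.5,0.5,0.5,0,0,0,0,0,0],
  "slide": [
    [0.03,0.001,-0.001],
    [0.03,0,0],
    [0.03,0,0],
    [0.025,0,0],
    [0.018,0,0],
    [0,0,0],
    [0,0,0],
    [0,0,0],
    [0,0,0],
    [0,0,0],
    [0,0,0],
    [-0.02,0,0]
  ],
  "rot": [
    [0,0,0],
    [0,0,0],
    [0,0,0],
    [0,0,0],
    [0,0,0],
    [0,0,0],
    [0,0,0],
    [0,0,0],
    [0,0,0],
    [0,0,0],
    [0,0,0],
    [0,0,0]
  ],
  "force": 50
}}

```text
clock: 3.35
tcp_pos: [0.4282, -0.2738, 0.2063]
eef_rot: [0.5, 0.5, 0.5, -0.5]
wrist_force: [0.8, -0.5, -0.8]
finger_gap: 0.0044
```

{"op": "move_arm", "data": {
  "hand": [0,0,0],
  "slide": [
    [-0.03,0,0],
    [-0.03,0,0],
    [0,0,0]
  ],
  "rot": [
    [0,0,0],
    [0,0,0],
    [0,0,0]
  ]
}}

```text
clock: 3.65
tcp_pos: [0.4293, -0.2745, 0.2708]
eef_rot: [0.502, 0.501, 0.498, -0.499]
wrist_force: [-0.1, -0.6, -1.2]
finger_gap: 0.0041
```

```bash
python3 - <<'E'
from h import *
im,d,P=cam('wrist','w3');p,M,s=pose();print(p.round(4),s['clock'],s['finger_gap'],s['wrist_force'])
C=cloud(P,d);H=hsv(im)
m=((H[...,0]>100)&(H[...,0]<125)&(H[...,1]>40)&(H[...,2]>80)).astype(np.uint8)
k,l,st,ce=cv2.connectedComponentsWithStats(m);i=1+np.argmax(st[1:,4]);q=C[l==i]
print(st[i],np.percentile(q,[1,50,99],axis=0).round(3).tolist())
E
```

```text
[ 0.429  -0.2742  0.2689] 3.7 0.004117035072695853 [-0.403789    0.16350195 -1.5229948 ]
[  278   181   177   134 15649] [[0.43, -0.301, 0.082], [0.482, -0.269, 0.086], [0.51, -0.233, 0.117]]
```

View pics/w3.png

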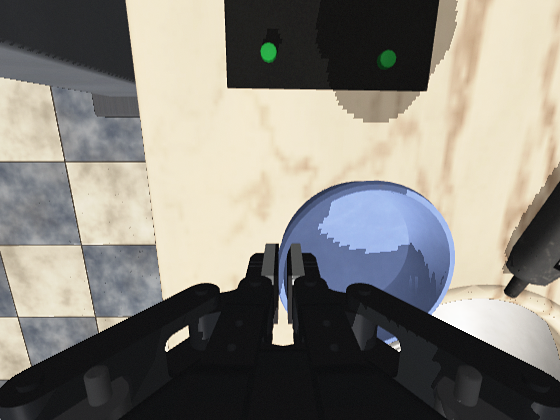

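{"op": "move_arm", "data": {
  "hand": [0,0,0,0,0,0,0,0,0,0,0,0],
  "slide": [
    [0,0.0018,-0.025],
    [0,0.0018,-0.038],
    [0,0.0018,-0.038],
    [0,0.0018,-0.038],
    [0,0.0018,-0.038],
    [0,0.0018,-0.038],
    [0,0.0018,-0.038],
    [0,0.0018,-0.038],
    [0,0.0018,-0.038],
    [0,0.0018,-0.038],
    [0,0.002,-0.025],
    [0,0,-0.013]
  ],
  "rot": [
    [0,0,0],
    [0,0,0],
    [0,0,0],
    [0,0,0],
    [0,0,0],
    [0,0,0],
    [0,0,0],
    [0,0,0],
    [0,0,0],
    [0,0,0],
    [0,0,0],
    [0,0,0]
  ],
  "force": 70
}}

```text
clock: 4.9
tcp_pos: [0.4482, 0.1332, 0.2663]
eef_rot: [0.5, 0.499, 0.501, -0.499]
wrist_force: [0.7, -0.9, 0.1]
finger_gap: 0.0032
```

```bash
python3 - <<'E'
from h import *
im,d,P=cam('wrist','w4');p,M,s=pose();print(p.round(4),s['clock'],s['finger_gap'],M.round(3).tolist())
C=cloud(P,d);H=hsv(im)
m=((H[...,0]>100)&(H[...,0]<125)&(H[...,1]>40)&(H[...,1]<150)&(H[...,2]>80)&(C[...,2]<.14)).astype(np.uint8)
k,l,st,ce=cv2.connectedComponentsWithStats(m);i=1+np.argmax(st[1:,4]);q=C[l==i]
print(st[i],np.percentile(q,[1,50,99],axis=0).round(3).tolist())
E
```

```text
[0.4481 0.134  0.2663] 4.95 0.0032983585295737615 [[-0.0, 1.0, 0.003], [0.001, 0.003, -1.0], [-1.0, -0.0, -0.001]]
[  278   180   177   135 15616] [[0.448, 0.108, 0.077], [0.5, 0.14, 0.081], [0.528, 0.175, 0.112]]
```

{"op": "move_arm", "data": {
  "hand": [0,0,0,0,0,0,0.4,0.45,0.45,0.45,0.45,0.45],
  "slide": [
    [0.025,0.0005,0.002],
    [0.025,0,0],
    [0.015,0,0],
    [0.01,0,0],
    [0.006,0,0],
    [0,0,0],
    [0,0,0],
    [0,0,0],
    [0,0,0],
    [-0.03,0,0],
    [-0.05,0,0],
    [-0.05,0,0]
  ],
  "rot": [
    [0,0,0],
    [0,0,0],
    [0,0,0],
    [0,0,0],
    [0,0,0],
    [0,0,0],
    [0,0,0],
    [0,0,0],
    [0,0,0],
    [0,0,0],
    [0,0,0],
    [0,0,0]
  ]
}}

```text
clock: 6.15
tcp_pos: [0.4486, 0.1287, 0.317]
eef_rot: [-0.5, -0.5, -0.5, 0.501]
wrist_force: [0.6, 0.7, 0.1]
finger_gap: 0.0386
```

```bash
python3 - <<'E'
from h import *
im,d,P=cam('wrist','w5');p,M,s=pose();print(p.round(4),s['clock'],s['finger_gap'])
C=cloud(P,d);H=hsv(im)
m=((H[...,0]>100)&(H[...,0]<125)&(H[...,1]>40)&(H[...,1]<150)&(H[...,2]>80)&(C[...,2]<.05)&(C[...,2]>.003)).astype(np.uint8)
k,l,st,ce=cv2.connectedComponentsWithStats(m);i=1+np.argmax(st[1:,4]);q=C[l==i]
print(st[i],np.percentile(q,[1,50,99],axis=0).round(3).tolist())
t=q[q[:,2]>.029]
A=np.c_[2*t[:,:2],np.ones(len(t))];s=np.linalg.lstsq(A,(t[:,:2]**2).sum(1),rcond=None)[0];print('bowl rim',s[:2],np.sqrt(s[2]+s[0]**2+s[1]**2),len(t),t[:,2].std())
E
```

```text
[0.4504 0.1291 0.3245] 6.2 0.03817993072095411
[ 279  156   98   94 7171] [[0.448, 0.088, 0.004], [0.491, 0.124, 0.006], [0.528, 0.168, 0.034]]
bowl rim [0.48751639 0.12792424] 0.04102524000052645 1211 0.001504563140094783
```

{"op": "move_arm", "data": {
  "hand": [0.35,0.35,0.35,0.35,0.35,0.35,0.35,0.35,0.35,0.35,0.35,0.35],
  "slide": [
    [-0.05,0,0],
    [-0.05,0,0],
    [0,0.043,0],
    [0,0.043,0],
    [0,0.043,0],
    [0,0.043,-0.002],
    [0,0,0],
    [0,0,0],
    [0,0,0],
    [0,0,0],
    [0,0,0],
    [0,0,0]
  ],
  "rot": [
    [0,0,0],
    [0,0,0],
    [0,0,0],
    [0,0,0],
    [0,0,0],
    [0,0,0],
    [0.148,0,0],
    [0.148,0,0],
    [0.148,0,0],
    [0.148,0,0],
    [0.148,0,0],
    [0,0,0]
  ]
}}

```text
clock: 7.4
tcp_pos: [0.621, 0.131, 0.4154]
eef_rot: [-0.285, -0.647, -0.284, 0.648]
wrist_force: [-0.8, 0.4, -0.5]
finger_gap: 0.0304
```

```bash
cat > where.py <<'E'
from h import *
p,M,s=pose();print('tcp',p.round(4),'jawang',np.degrees(np.arctan2(M[1,1],M[0,1])).round(2),'down',M[:,0].round(3),'t',s['clock'],'gap',round(s['finger_gap'],4),'F',np.round(s['wrist_force'],1),'j7',s['joints'].round(2))
E
python3 where.py
```

```text
tcp [0.621  0.131  0.4154] jawang -42.56 down [-0. -0. -1.] t 7.4 gap 0.0304 F [-0.8  0.4 -0.5] j7 [-0.42  0.43  0.22  1.58 -0.1   1.14 -0.92]
```

{"op": "move_arm", "data": {
  "hand": [0.35,0.35,0.35,0,0,0,0],
  "slide": [
    [0.02,0.001,0.001],
    [0.015,0,0],
    [0.009,0,0],
    [0,0,0],
    [0,0,0],
    [0,0,0],
    [0,0,0]
  ],
  "rot": [
    [0,0,0],
    [0,0,0],
    [0,0,0],
    [0,0,0],
    [0,0,0],
    [0,0,0],
    [0,0,0]
  ],
  "force": 50
}}

```text
clock: 8.1
tcp_pos: [0.6209, 0.1295, 0.3718]
eef_rot: [-0.285, -0.647, -0.285, 0.647]
wrist_force: [-2.3, -1.3, -3.9]
finger_gap: 0.0086
```

{"op": "move_arm", "data": {
  "hand": [0,0,0,0,0,0,0,0,0,0,0,0],
  "slide": [
    [0,0,0],
    [0,0,0],
    [0,0,0],
    [0,0,0],
    [0,0,0],
    [0,0,0],
    [0,0,0],
    [0,0,0],
    [0,0,0],
    [0,0,0],
    [0,0,0],
    [0,0,0]
  ],
  "rot": [
    [-0.143,0,0],
    [-0.143,0,0],
    [-0.143,0,0],
    [-0.143,0,0],
    [-0.143,0,0],
    [-0.143,0,0],
    [-0.143,0,0],
    [-0.143,0,0],
    [-0.143,0,0],
    [-0.143,0,0],
    [-0.143,0,0],
    [0,0,0]
  ]
}}

```text
clock: 9.3
tcp_pos: [0.6223, 0.1295, 0.3735]
eef_rot: [0.662, 0.254, 0.659, -0.252]
wrist_force: [7.9, 1.5, 2.5]
finger_gap: 0.0085
```

```bash
python3 where.py
```

```text
tcp [0.6223 0.1295 0.3735] jawang 48.03 down [ 0.006  0.001 -1.   ] t 9.3 gap 0.0085 F [7.9 1.5 2.5] j7 [-0.17  0.47 -0.11  1.62  0.06  1.06  0.54]
```

{"op": "move_arm", "data": {
  "hand": [0,0,0.35,0.35,0.35,0.35,0.35,0.35],
  "slide": [
    [0,0,0],
    [0,0,0],
    [0,0,0],
    [0,0,0],
    [-0.03,0,0],
    [-0.04,0,0],
    [-0.04,0,0],
    [0,0,0]
  ],
  "rot": [
    [0.04,0,0],
    [0,0,0],
    [0,0,0],
    [0,0,0],
    [0,0,0],
    [0,0,0],
    [0,0,0],
    [0,0,0]
  ]
}}

```text
clock: 10.1
tcp_pos: [0.6214, 0.1297, 0.4876]
eef_rot: [0.657, 0.27, 0.652, -0.266]
wrist_force: [0.8, -0.2, -0.2]
finger_gap: 0.0298
```

```bash
cat > cap.py <<'E'
from h import *
import sys
im,d,P=cam('wrist',sys.argv[1]);C=cloud(P,d);H=hsv(im)
c=np.array([.6225,.1312])
q=C.reshape(-1,3);h=H.reshape(-1,3)
s=(np.hypot(*(q[:,:2]-c).T)<.026)&(q[:,2]>.203)&(q[:,2]<.222)&(h[:,1]<70)
t=q[s][:,:2].astype(np.float32);l=cv2.fitLine(t,cv2.DIST_L2,0,.01,.01).ravel();print('bar',len(t),np.degrees(np.arctan2(l[1],l[0])).round(1),t.mean(0))
# hole centres: non-blue within disc radius
s=(H[...,0]>100)&(H[...,0]<128)&(H[...,1]>130)&(np.abs(C[...,2]-.193)<.012)&(np.hypot(C[...,0]-c[0],C[...,1]-c[1])<.055)
k=s.astype(np.uint8);cs,hi=cv2.findContours(k,cv2.RETR_CCOMP,cv2.CHAIN_APPROX_NONE)
for a,b in zip(cs,hi[0]):
    if b[3]>=0 and cv2.contourArea(a)>50:
        (u,v),rr=cv2.minEnclosingCircle(a);x=onz(P,u,v,.194)[:2]-c;print('hole',x.round(4),np.degrees(np.arctan2(x[1],x[0])).round(1),'diam',(2*rr/P['mtx'][0,0]*d[d>0].min()).round(4),cv2.contourArea(a))
E
python3 where.py; python3 cap.py w6
```

```text
tcp [0.6214 0.1297 0.4876] jawang 45.44 down [ 0.008  0.002 -1.   ] t 10.1 gap 0.0298 F [ 0.8 -0.2 -0.2] j7 [-0.18  0.38 -0.1   1.49  0.04  1.28  0.51]
bar 488 -44.6 [0.62238026 0.13190319]
hole [0.031  0.0007] 1.2 diam 0.0058 826.0
hole [ 0.0027 -0.0023] -41.4 diam 0.0082 616.5
hole [-0.0002  0.0318] 90.4 diam 0.0022 113.0
hole [-0.0323  0.0005] 179.1 diam 0.0052 682.0
```

View pics/w6.png

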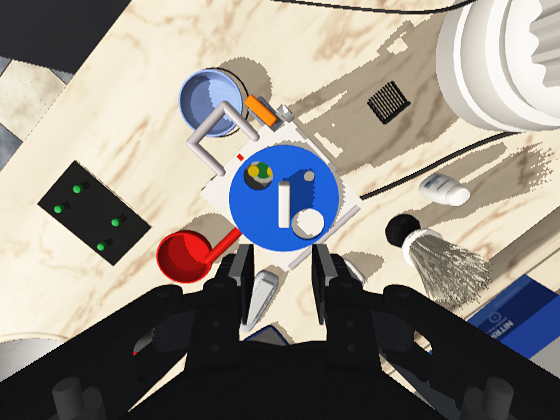

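The 26 mm hole is now over the outlet at pixel (257,177), with yellow tablets visible through it. The bar is at 135.4°, so the cap is at about 1.58. Next is the crank.

{"op": "move_arm", "data": {
  "hand": [0.6,0.6,0.6,0.6,0.6,0.6,0.6,0.6,0.6,0.6,0.6,0.6],
  "slide": [
    [0,0,0],
    [0,0,0],
    [0,0,0],
    [0,0,0],
    [0,0,0],
    [0,0,0],
    [0,0.001,0.035],
    [0,0,0.035],
    [0,0,0.035],
    [0.04,0,0],
    [0.05,0,0],
    [0.04,0,0]
  ],
  "rot": [
    [0.133,0,0],
    [0.133,0,0],
    [0.133,0,0],
    [0.133,0,0],
    [0.133,0,0],
    [0.128,0,0],
    [0,0,0],
    [0,0,0],
    [0,0,0],
    [0,0,0],
    [0,0,0],
    [0,0,0]
  ]
}}

```text
clock: 11.35
tcp_pos: [0.6211, 0.0242, 0.3485]
eef_rot: [-0.499, -0.499, -0.5, 0.501]
wrist_force: [0.7, -0.1, -0.7]
finger_gap: 0.0508
```

```bash
python3 where.py; python3 - <<'E'
from h import *
t=np.linspace(.192,2.92,25);x=.055*np.cos(t);z=.055*np.sin(t)
x=np.round(x-x[0],3);z=np.round(z-z[0],3)
print([[round(float(-b),3),round(float(a),3),0] for a,b in zip(np.diff(x),np.diff(z))])
im,d,P=cam('wrist','w7');C=cloud(P,d);H=hsv(im)
m=((H[...,0]<6)|(H[...,0]>174))&(H[...,1]>150)&(C[...,2]>.1)&(C[...,2]<.18)&(C[...,1]<.07)
print('pin',np.percentile(C[m],[2,50,98],axis=0).round(4).tolist())
E
```

```text
tcp [0.6211 0.0242 0.3485] jawang -0.02 down [-0.002 -0.    -1.   ] t 11.35 gap 0.0508 F [ 0.7 -0.1 -0.7] j7 [-0.14  0.47  0.06  1.68 -0.03  1.   -0.06]
[[-0.006, -0.002, 0], [-0.006, -0.002, 0], [-0.005, -0.003, 0], [-0.006, -0.003, 0], [-0.004, -0.004, 0], [-0.005, -0.005, 0], [-0.003, -0.005, 0], [-0.004, -0.005, 0], [-0.002, -0.006, 0], [-0.002, -0.006, 0], [-0.001, -0.006, 0], [-0.0, -0.006, 0], [-0.0, -0.006, 0], [0.001, -0.007, 0], [0.001, -0.006, 0], [0.003, -0.005, 0], [0.003, -0.006, 0], [0.003, -0.005, 0], [0.004, -0.005, 0], [0.005, -0.004, 0], [0.005, -0.004, 0], [0.006, -0.003, 0], [0.005, -0.002, 0], [0.006, -0.002, 0]]
pin [[0.6178, 0.0048, 0.1315], [0.6235, 0.0343, 0.1349], [0.6289, 0.0671, 0.1368]]
```

{"op": "move_arm", "data": {
  "hand": [0.6,0.6,0.6,0,0,0,0,0],
  "slide": [
    [0.03,0.002,-0.001],
    [0.022,0,0],
    [0.01,0,0],
    [0,0,0],
    [0,0,0],
    [0,0,0],
    [0,0,0],
    [0,0,0]
  ],
  "rot": [
    [0,0,0],
    [0,0,0],
    [0,0,0],
    [0,0,0],
    [0,0,0],
    [0,0,0],
    [0,0,0],
    [0,0,0]
  ],
  "force": 40
}}

```text
clock: 12.2
tcp_pos: [0.6237, 0.0256, 0.2911]
eef_rot: [0.5, 0.5, 0.5, -0.5]
wrist_force: [-10.2, -0.9, 8.9]
finger_gap: 0.0104
```

{"op": "move_arm", "data": {
  "hand": [0,0,0,0,0,0,0,0,0,0,0,0],
  "slide": [
    [-0.006,-0.002,0],
    [-0.006,-0.002,0],
    [-0.005,-0.003,0],
    [-0.006,-0.003,0],
    [-0.004,-0.004,0],
    [-0.005,-0.005,0],
    [-0.003,-0.005,0],
    [-0.004,-0.005,0],
    [-0.002,-0.006,0],
    [-0.002,-0.006,0],
    [-0.001,-0.006,0],
    [0,-0.006,0]
  ],
  "rot": [
    [0,0,0],
    [0,0,0],
    [0,0,0],
    [0,0,0],
    [0,0,0],
    [0,0,0],
    [0,0,0],
    [0,0,0],
    [0,0,0],
    [0,0,0],
    [0,0,0],
    [0,0,0]
  ]
}}

```text
clock: 13.4
tcp_pos: [0.5727, 0.0254, 0.3378]
eef_rot: [0.502, 0.503, 0.498, -0.498]
wrist_force: [5.2, 0.5, 14.9]
finger_gap: 0.0101
```

```bash
python3 where.py
```

```text
tcp [0.5727 0.0254 0.3378] jawang -0.02 down [ 0.009  0.    -1.   ] t 13.4 gap 0.0101 F [ 5.2  0.5 14.9] j7 [-0.15  0.4   0.06  1.81 -0.03  0.92 -0.07]
```

{"op": "move_arm", "data": {
  "hand": [0,0,0,0,0,0,0,0,0,0,0,0],
  "slide": [
    [0,-0.006,0],
    [0.001,-0.007,0],
    [0.001,-0.006,0],
    [0.003,-0.005,0],
    [0.003,-0.006,0],
    [0.003,-0.005,0],
    [0.004,-0.005,0],
    [0.005,-0.004,0],
    [0.005,-0.004,0],
    [0.006,-0.003,0],
    [0.005,-0.002,0],
    [0.006,-0.002,0]
  ],
  "rot": [
    [0,0,0],
    [0,0,0],
    [0,0,0],
    [0,0,0],
    [0,0,0],
    [0,0,0],
    [0,0,0],
    [0,0,0],
    [0,0,0],
    [0,0,0],
    [0,0,0],
    [0,0,0]
  ]
}}

```text
clock: 14.6
tcp_pos: [0.5161, 0.0256, 0.2912]
eef_rot: [0.5, 0.5, 0.5, -0.5]
wrist_force: [6.1, -1.7, 3.9]
finger_gap: 0.0102
```

```bash
python3 where.py; python3 - <<'E'
from h import *
out=[]
for n,c in [('scene',(205,135,100,100)),('side',(180,130,100,100))]:
    im,d,P=cam(n);x,y,w,h=c;out.append(cv2.resize(im[y:y+h,x:x+w],(400,400),interpolation=cv2.INTER_CUBIC))
cv2.imwrite('pics/c2.png',np.hstack(out)[:,:,::-1])
E
```

```text
tcp [0.5161 0.0256 0.2912] jawang -0.0 down [ 0. -0. -1.] t 14.6 gap 0.0102 F [ 6.1 -1.7  3.9] j7 [-0.15  0.37  0.05  1.98 -0.03  0.79 -0.08]
```

View pics/c2.png

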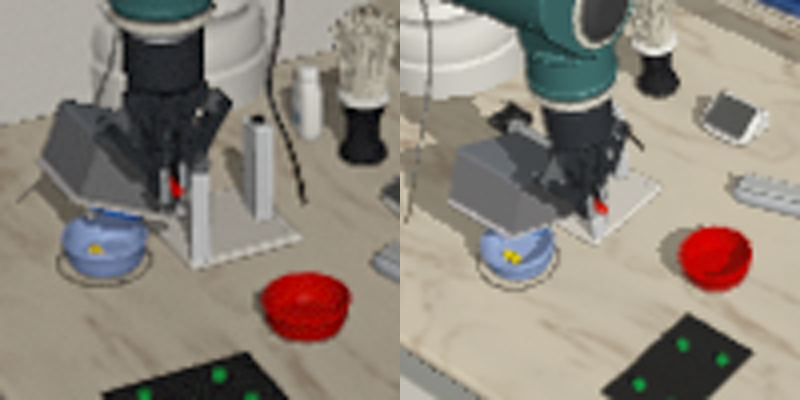

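The canister is mouth down with yellow tablets in the bowl, at crops (96,250) and (512,256). I'll rock it a little to free any straggler.

{"op": "move_arm", "data": {
  "hand": [0,0,0,0,0,0,0,0,0,0,0,0],
  "slide": [
    [0,0,0],
    [0,0,0],
    [-0.006,0.002,0],
    [-0.005,0.002,0],
    [-0.006,0.003,0],
    [0,0,0],
    [0.006,-0.003,0],
    [0.005,-0.002,0],
    [0.007,-0.002,0],
    [0,0,0],
    [0,0,0],
    [0,0,0]
  ],
  "rot": [
    [0,0,0],
    [0,0,0],
    [0,0,0],
    [0,0,0],
    [0,0,0],
    [0,0,0],
    [0,0,0],
    [0,0,0],
    [0,0,0],
    [0,0,0],
    [0,0,0],
    [0,0,0]
  ]
}}

```text
clock: 15.9
tcp_pos: [0.5159, 0.0256, 0.2905]
eef_rot: [-0.5, -0.5, -0.5, 0.5]
wrist_force: [-0.7, -2.6, -6.3]
finger_gap: 0.0103
```

```bash
python3 where.py; python3 - <<'E'
from h import *
for n in ['scene','side']:
    im,d,P=cam(n);H=hsv(im);m=((H[...,0]>20)&(H[...,0]<35)&(H[...,1]>150)&(H[...,2]>90)).astype(np.uint8)
    k,l,st,ce=cv2.connectedComponentsWithStats(m)
    for i in range(1,k):
        u,v=ce[i]
        if 190<u<260 and 150<v<215: print(n,ce[i].round(1),st[i],onz(P,u,v,.014).round(3))
E
```

```text
tcp [0.5159 0.0256 0.2905] jawang -0.0 down [-0.001 -0.    -1.   ] t 15.9 gap 0.0103 F [-0.7 -2.6 -6.3] j7 [-0.15  0.37  0.05  1.98 -0.03  0.79 -0.08]
scene [228.3 196.7] [228 196   2   2   3] [0.478 0.13  0.014]
side [207.8 193.9] [206 193   4   3   8] [0.476 0.129 0.014]
```

{"op": "move_arm", "data": {
  "hand": [0,0,0,0,0,0,0,0,0,0,0,0],
  "slide": [
    [-0.007,0.002,0],
    [-0.005,0.002,0],
    [-0.006,0.003,0],
    [-0.005,0.004,0],
    [-0.005,0.004,0],
    [-0.004,0.005,0],
    [-0.003,0.005,0],
    [-0.003,0.006,0],
    [-0.003,0.005,0],
    [-0.001,0.006,0],
    [-0.001,0.007,0],
    [0,0.006,0]
  ],
  "rot": [
    [0,0,0],
    [0,0,0],
    [0,0,0],
    [0,0,0],
    [0,0,0],
    [0,0,0],
    [0,0,0],
    [0,0,0],
    [0,0,0],
    [0,0,0],
    [0,0,0],
    [0,0,0]
  ]
}}

```text
clock: 17.2
tcp_pos: [0.5712, 0.0257, 0.3348]
eef_rot: [0.5, 0.5, 0.5, -0.5]
wrist_force: [-10.9, -1.8, 2.0]
finger_gap: 0.0103
```

{"op": "move_arm", "data": {
  "hand": [0,0,0,0,0,0,0,0,0,0,0,0],
  "slide": [
    [0,0.006,0],
    [0.001,0.006,0],
    [0.002,0.006,0],
    [0.002,0.006,0],
    [0.004,0.005,0],
    [0.003,0.005,0],
    [0.005,0.005,0],
    [0.004,0.004,0],
    [0.006,0.003,0],
    [0.005,0.003,0],
    [0.006,0.002,0],
    [0.006,0.002,0]
  ],
  "rot": [
    [0,0,0],
    [0,0,0],
    [0,0,0],
    [0,0,0],
    [0,0,0],
    [0,0,0],
    [0,0,0],
    [0,0,0],
    [0,0,0],
    [0,0,0],
    [0,0,0],
    [0,0,0]
  ]
}}

```text
clock: 18.4
tcp_pos: [0.6241, 0.0258, 0.2901]
eef_rot: [0.5, 0.5, 0.5, -0.5]
wrist_force: [-34.0, 2.3, 39.4]
finger_gap: 0.0105
```

{"op": "move_arm", "data": {
  "hand": [0,0,0.5,0.6,0.6,0.6,0.6,0.6,0.6,0.6,0.6,0.6],
  "slide": [
    [0,0,0],
    [0,0,0],
    [0,0,0],
    [0,0,0],
    [0,0,0],
    [-0.03,0,0],
    [-0.05,0,0],
    [-0.05,0,0],
    [-0.04,-0.02,-0.03],
    [0,-0.02,-0.04],
    [0,-0.02,-0.02],
    [0,0,0]
  ],
  "rot": [
    [0,0,0],
    [0,0,0],
    [0,0,0],
    [0,0,0],
    [0,0,0],
    [0,0,0],
    [0,0,0],
    [0,0,0],
    [0,0,0],
    [0,0,0],
    [0,0,0],
    [0,0,0]
  ]
}}

```text
clock: 19.6
tcp_pos: [0.5635, 0.1169, 0.4573]
eef_rot: [0.501, 0.499, 0.501, -0.498]
wrist_force: [0.8, -0.0, -0.1]
finger_gap: 0.0511
```

```bash
python3 where.py; python3 cap.py w8; python3 - <<'E'
import cv2
a=cv2.imread('pics/w8.png')[90:310,140:440];cv2.imwrite('pics/w8c.png',cv2.resize(a,(780,572),interpolation=cv2.INTER_CUBIC))
E
```

```text
tcp [0.5635 0.1169 0.4573] jawang 0.29 down [ 0.     0.001 -1.   ] t 19.6 gap 0.0511 F [ 0.8 -0.  -0.1] j7 [-0.28  0.28  0.03  1.68 -0.01  1.18 -0.25]
bar 688 -44.8 [0.6217825  0.13224578]
hole [-0.0324  0.0007] 178.8 diam 0.0056 797.5
hole [0.0309 0.0011] 2.1 diam 0.0069 1102.0
hole [ 0.0041 -0.0026] -32.0 diam 0.0095 818.0
hole [-0.0002  0.0319] 90.3 diam 0.0026 137.5
```

View pics/w8c.png

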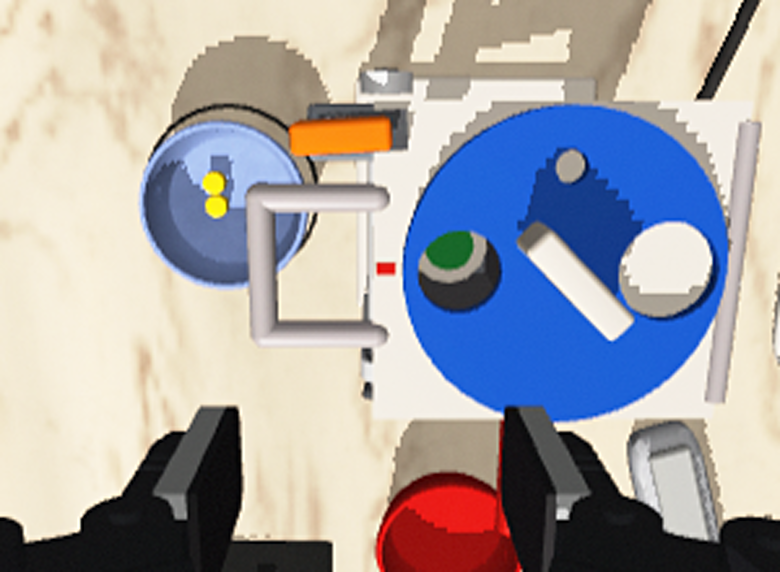

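Two yellow tablets are in the bowl at crop (214,183) and (216,206). The capsule, with its green dot, is visible in the chamber, and the latch wing lies along x. I'll check the capsule's depth (its top should be near z=0.146) and use the earlier image to estimate how many old tablets there were.

```bash
python3 - <<'E'
from h import *
im,d,P=cam('wrist');C=cloud(P,d);H=hsv(im)
u,v=140+455/2.6,90+250/2.6;print(u,v,dep(P,u,v,d))
m=(H[...,0]>20)&(H[...,0]<35)&(H[...,1]>150)&(H[...,2]>90);m[:,300:]=False;print('yellow z',np.percentile(C[m],[2,25,50,75,98],axis=0).round(4).tolist(),m.sum())
q=dep(P,140+215/2.6,90+194/2.6,d);print(q)
E
python3 - <<'E'
import cv2
a=cv2.imread('pics/w6.png')[150:205,235:290];cv2.imwrite('pics/w6c.png',cv2.resize(a,(440,440),interpolation=cv2.INTER_CUBIC))
E
```

```text
315.0 186.15384615384613 [0.59589284 0.1258547  0.146753  ]
yellow z [[0.4757, 0.122, 0.0085], [0.4787, 0.1262, 0.013], [0.4811, 0.1311, 0.0138], [0.4834, 0.1384, 0.0145], [0.4868, 0.143, 0.0161]] 117
[0.48244312 0.12938999 0.01338126]
```

View pics/w6c.png

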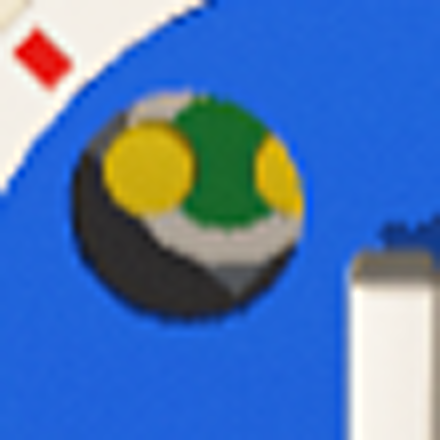

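{"op": "move_arm", "data": {
  "hand": [0.35,0.35,0.35,0.35,0.35,0.35,0.35,0.35,0.35,0.35,0.35,0.35],
  "slide": [
    [0.025,-0.0095,-0.0556],
    [0,0,0],
    [0,0,0],
    [0,0,0],
    [0,0,0],
    [0,0,0],
    [0,0,0],
    [0,0,0],
    [0,0,0],
    [0,0,0],
    [0,0,0],
    [0,0,0]
  ],
  "rot": [
    [0,0,0],
    [0.143,0,0],
    [0.143,0,0],
    [0.143,0,0],
    [0.143,0,0],
    [0.143,0,0],
    [0.143,0,0],
    [0.143,0,0],
    [0.143,0,0],
    [0.143,0,0],
    [0.143,0,0],
    [0.143,0,0]
  ]
}}

```text
clock: 20.9
tcp_pos: [0.5586, 0.1574, 0.4363]
eef_rot: [-0.003, 0.707, -0.004, -0.707]
wrist_force: [1.0, 0.6, 0.3]
finger_gap: 0.0299
```

```bash
python3 where.py; python3 - <<'E'
from h import *
im,d,P=cam('wrist','w9');C=cloud(P,d);H=hsv(im)
m=(H[...,0]>8)&(H[...,0]<20)&(H[...,1]>180)&(C[...,2]>.18)&(C[...,2]<.24);q=C[m];print('latch',m.sum(),np.percentile(q,[2,50,98],axis=0).round(4).tolist())
E
```

```text
tcp [0.5586 0.1574 0.4363] jawang -90.56 down [ 0.    -0.001 -1.   ] t 20.9 gap 0.0299 F [1.  0.6 0.3] j7 [-0.53  0.31  0.26  1.7  -0.09  1.14 -1.83]
latch 587 [[0.5431, 0.1675, 0.1966], [0.558, 0.1718, 0.2119], [0.5689, 0.1766, 0.2133]]
```

{"op": "move_arm", "data": {
  "hand": [0.35,0.35,0.35,0.35,0,0,0,0],
  "slide": [
    [0.01,-0.015,0.0035],
    [0.03,0,0],
    [0.018,0,0],
    [0.008,0,0],
    [0,0,0],
    [0,0,0],
    [0,0,0],
    [0,0,0]
  ],
  "rot": [
    [0,0,0],
    [0,0,0],
    [0,0,0],
    [0,0,0],
    [0,0,0],
    [0,0,0],
    [0,0,0],
    [0,0,0]
  ],
  "force": 40
}}

```text
clock: 21.75
tcp_pos: [0.5543, 0.1735, 0.3707]
eef_rot: [-0.001, 0.707, -0.001, -0.707]
wrist_force: [1.4, -0.1, -10.0]
finger_gap: 0.0076
```

{"op": "move_arm", "data": {
  "hand": [0,0,0,0,0,0,0,0,0,0,0,0],
  "slide": [
    [0,0,0],
    [0,0,0],
    [0,0,0],
    [0,0,0],
    [0,0,0],
    [0,0,0],
    [0,0,0],
    [0,0,0],
    [0,0,0],
    [0,0,0],
    [0,0,0],
    [0,0,0]
  ],
  "rot": [
    [-0.14,0,0],
    [-0.14,0,0],
    [-0.14,0,0],
    [-0.14,0,0],
    [-0.14,0,0],
    [-0.14,0,0],
    [-0.14,0,0],
    [-0.14,0,0],
    [-0.14,0,0],
    [-0.14,0,0],
    [-0.12,0,0],
    [0,0,0]
  ]
}}

```text
clock: 22.95
tcp_pos: [0.5542, 0.1738, 0.3707]
eef_rot: [0.487, 0.512, 0.487, -0.512]
wrist_force: [-2.3, 4.3, -8.1]
finger_gap: 0.0079
```

```bash
python3 where.py
```

```text
tcp [0.5542 0.1738 0.3707] jawang -2.88 down [-0.     0.001 -1.   ] t 22.95 gap 0.0079 F [-2.3  4.3 -8.1] j7 [-0.31  0.37 -0.05  1.76  0.02  1.01 -0.43]
```

{"op": "move_arm", "data": {
  "hand": [0.35,0.35,0.35,0.25,0.25,0.25,0.25,0.25,0.25],
  "slide": [
    [0,0,0],
    [0,0,0],
    [-0.03,0,0],
    [-0.05,0,0],
    [0,-0.0125,0.0215],
    [0,-0.0125,0.0215],
    [0,0,0],
    [0,0,0],
    [0,0,0]
  ],
  "rot": [
    [0,0,0],
    [0,0,0],
    [0,0,0],
    [0,0,0],
    [0,0,0],
    [0,0,0],
    [-0.05,0,0],
    [0,0,0],
    [0,0,0]
  ]
}}

```text
clock: 23.85
tcp_pos: [0.5272, 0.1322, 0.4509]
eef_rot: [0.499, 0.502, 0.499, -0.501]
wrist_force: [0.0, -0.2, 0.8]
finger_gap: 0.0213
```

```bash
python3 where.py; python3 - <<'E'
from h import *
im,d,P=cam('wrist','w10');C=cloud(P,d);H=hsv(im)
m=(H[...,0]>8)&(H[...,0]<20)&(H[...,1]>180)&(C[...,2]>.18)&(C[...,2]<.24);q=C[m];print('latch',m.sum(),np.percentile(q,[2,50,98],axis=0).round(4).tolist())
m=(H[...,1]<60)&(C[...,2]>.178)&(C[...,2]<.2)&(C[...,0]>.51)&(C[...,0]<.545)&(C[...,1]>.09)&(C[...,1]<.17);q=C[m];print('handle',m.sum(),np.percentile(q,[2,50,98],axis=0).round(4).tolist())
b=q[(q[:,1]>.12)&(q[:,1]<.14)];print('bar mid',b.min(0),b.max(0))
m=(H[...,0]>20)&(H[...,0]<35)&(H[...,1]>150)&(H[...,2]>90)&(C[...,2]<.05);print('yellow',m.sum())
t=np.arange(0,1.73,.0955);x=np.round(-.148*np.cos(t),3);z=np.round(.148*np.sin(t),3)
print(len(t)-1,[[round(float(-b),3),round(float(a),3),0] for a,b in zip(np.diff(x),np.diff(z))])
E
```

```text
tcp [0.5272 0.1322 0.4509] jawang -0.29 down [ 0.001  0.    -1.   ] t 23.85 gap 0.0213 F [ 0.  -0.2  0.8] j7 [-0.26  0.23 -0.04  1.76  0.01  1.15 -0.32]
latch 581 [[0.5492, 0.1607, 0.1979], [0.5531, 0.1741, 0.212], [0.5582, 0.1869, 0.2136]]
handle 1019 [[0.5248, 0.1054, 0.1868], [0.5311, 0.1336, 0.1905], [0.5444, 0.1566, 0.1923]]
bar mid [0.52462633 0.12003845 0.18644142] [0.5335823  0.13998    0.19286024]
yellow 114
18 [[-0.014, 0.001, 0], [-0.014, 0.002, 0], [-0.014, 0.003, 0], [-0.013, 0.005, 0], [-0.013, 0.006, 0], [-0.012, 0.007, 0], [-0.012, 0.008, 0], [-0.01, 0.009, 0], [-0.01, 0.01, 0], [-0.009, 0.012, 0], [-0.007, 0.011, 0], [-0.007, 0.013, 0], [-0.005, 0.013, 0], [-0.004, 0.014, 0], [-0.003, 0.014, 0], [-0.001, 0.014, 0], [-0.0, 0.014, 0], [0.002, 0.014, 0]]
```

View pics/w10.png

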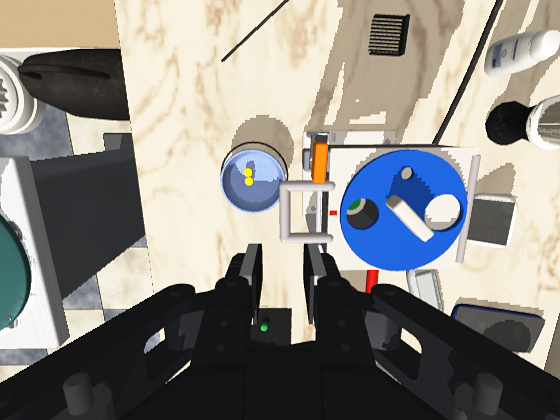

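The latch wing at (319,160) now lies along y, so it is undone. The bowl holds two yellow tablets. Next I grip the handle bar at (285,212) and raise the lid.

{"op": "move_arm", "data": {
  "hand": [0.25,0.25,0.25,0.25,0,0,0,0],
  "slide": [
    [0.04,0.002,0.0015],
    [0.04,0,0],
    [0.02,0,0],
    [0.009,0,0],
    [0,0,0],
    [0,0,0],
    [0,0,0],
    [0,0,0]
  ],
  "rot": [
    [0,0,0],
    [0,0,0],
    [0,0,0],
    [0,0,0],
    [0,0,0],
    [0,0,0],
    [0,0,0],
    [0,0,0]
  ],
  "force": 40
}}

```text
clock: 24.7
tcp_pos: [0.5291, 0.1305, 0.3424]
eef_rot: [0.499, 0.501, 0.499, -0.5]
wrist_force: [-3.3, 0.2, 0.4]
finger_gap: 0.0076
```

{"op": "move_arm", "data": {
  "hand": [0,0,0,0,0,0,0,0,0],
  "slide": [
    [-0.014,0.001,0],
    [-0.014,0.002,0],
    [-0.014,0.003,0],
    [-0.013,0.005,0],
    [-0.013,0.006,0],
    [-0.012,0.007,0],
    [-0.012,0.008,0],
    [-0.01,0.009,0],
    [-0.01,0.01,0]
  ],
  "rot": [
    [0,0,0],
    [0,0,0],
    [0,0,0],
    [0,0,0],
    [0,0,0],
    [0,0,0],
    [0,0,0],
    [0,0,0],
    [0,0,0]
  ]
}}

```text
clock: 25.6
tcp_pos: [0.5803, 0.1305, 0.4548]
eef_rot: [0.499, 0.501, 0.499, -0.5]
wrist_force: [-0.0, 1.2, -2.8]
finger_gap: 0.0075
```

```bash
python3 where.py
```

```text
tcp [0.5803 0.1305 0.4548] jawang -0.16 down [ 0.001  0.001 -1.   ] t 25.6 gap 0.0075 F [-0.   1.2 -2.8] j7 [-0.25  0.32 -0.03  1.63  0.01  1.19 -0.28]
```

{"op": "move_arm", "data": {
  "hand": [0,0,0,0,0,0,0,0,0,0],
  "slide": [
    [-0.009,0.012,0],
    [-0.007,0.011,0],
    [-0.007,0.013,0],
    [-0.005,0.013,0],
    [-0.004,0.014,0],
    [-0.003,0.014,0],
    [-0.001,0.014,0],
    [0,0.014,0],
    [0.002,0.014,0],
    [0,0,0]
  ],
  "rot": [
    [0,0,0],
    [0,0,0],
    [0,0,0],
    [0,0,0],
    [0,0,0],
    [0,0,0],
    [0,0,0],
    [0,0,0],
    [0,0,0],
    [0,0,0]
  ]
}}

```text
clock: 26.6
tcp_pos: [0.7003, 0.1301, 0.4884]
eef_rot: [0.5, 0.502, 0.499, -0.5]
wrist_force: [1.9, 1.8, 3.0]
finger_gap: 0.0072
```

```bash
python3 where.py
```

```text
tcp [0.7003 0.1301 0.4884] jawang -0.18 down [ 0.003  0.001 -1.   ] t 26.6 gap 0.0072 F [1.9 1.8 3. ] j7 [-0.22  0.53 -0.01  1.26  0.01  1.35 -0.23]
```

{"op": "move_arm", "data": {
  "hand": [0.25,0.25,0.25,0.25,0.25,0.25,0.25,0.25,0.25,0.25,0.25,0.25],
  "slide": [
    [0,0,0],
    [0,0,0],
    [-0.03,0,0],
    [-0.035,0,0],
    [0,-0.03,0.035],
    [0,-0.03,0.035],
    [0,-0.03,0.035],
    [0.02,-0.03,0.035],
    [0.025,-0.03,0.035],
    [0.025,-0.03,0.035],
    [0.025,-0.03,0.035],
    [0.025,-0.03,0.035]
  ],
  "rot": [
    [0,0,0],
    [0,0,0],
    [0,0,0],
    [0,0,0],
    [0,0,0],
    [0,0,0],
    [0,0,0],
    [0,0,0],
    [0,0,0],
    [0,0,0],
    [0,0,0],
    [0,0,0]
  ]
}}

```text
clock: 27.8
tcp_pos: [0.4621, -0.1438, 0.437]
eef_rot: [0.5, 0.501, 0.499, -0.501]
wrist_force: [0.9, -1.0, 0.4]
finger_gap: 0.0213
```

{"op": "move_arm", "data": {
  "hand": [0.25,0.25],
  "slide": [
    [0.03,0,0],
    [0,0,0]
  ],
  "rot": [
    [0,0,0],
    [0,0,0]
  ]
}}

```text
clock: 28.0
tcp_pos: [0.4625, -0.1431, 0.4052]
eef_rot: [-0.498, -0.5, -0.5, 0.502]
wrist_force: [0.6, 0.1, 1.0]
finger_gap: 0.0215
```

```bash
cat > green.py <<'E'
from h import *
import sys
im,d,P=cam('wrist',sys.argv[1]);C=cloud(P,d);H=hsv(im)
m=((H[...,0]>50)&(H[...,0]<85)&(H[...,1]>120)&(H[...,2]>60)&(C[...,2]<.05)).astype(np.uint8)
k,l,st,ce=cv2.connectedComponentsWithStats(m)
for i in range(1,k):
    if st[i,4]>20:
        q=C[l==i];t=q[q[:,2]>np.percentile(q[:,2],60)-.0015]
        print('green',st[i,:4].tolist(),'top-c',t.mean(0).round(4),'ztop',np.percentile(q[:,2],80).round(4),'ext',(np.percentile(q,98,axis=0)-np.percentile(q,2,axis=0)).round(4))
E
python3 where.py; python3 green.py w11;python3 - <<'E'
from h import *
P=r.camera_params('scene');im,d,P=cam('scene','s2');C=cloud(P,d)
print(proj(P,[.66,.13,.33]))
m=(C[...,0]>.6)&(C[...,0]<.73)&(C[...,1]>.08)&(C[...,1]<.2)&(C[...,2]>.3)&(C[...,2]<.36);print('lid top', m.sum(), np.percentile(C[m],[5,50,95],axis=0).round(3).tolist())
E
```

```text
tcp [ 0.4625 -0.1431  0.4052] jawang -0.27 down [-0.004  0.001 -1.   ] t 28.0 gap 0.0215 F [0.6 0.1 1. ] j7 [ 0.13  0.16  0.12  1.96 -0.02  1.03  0.25]
green [246, 151, 10, 11] top-c [ 0.4231 -0.1119  0.0105] ztop 0.0109 ext [0.011  0.0113 0.011 ]
green [307, 152, 10, 11] top-c [ 0.4961 -0.1139  0.0103] ztop 0.0108 ext [0.0109 0.0108 0.01  ]
green [246, 189, 10, 11] top-c [ 0.421  -0.1592  0.0102] ztop 0.0108 ext [0.0117 0.0103 0.0093]
green [313, 193, 9, 10] top-c [ 0.5046 -0.1637  0.0105] ztop 0.0109 ext [0.0099 0.0116 0.0076]
[267.49725661 113.89626238]
lid top 49 [[0.691, 0.104, 0.302], [0.696, 0.131, 0.321], [0.702, 0.154, 0.332]]
```

View pics/w11.png

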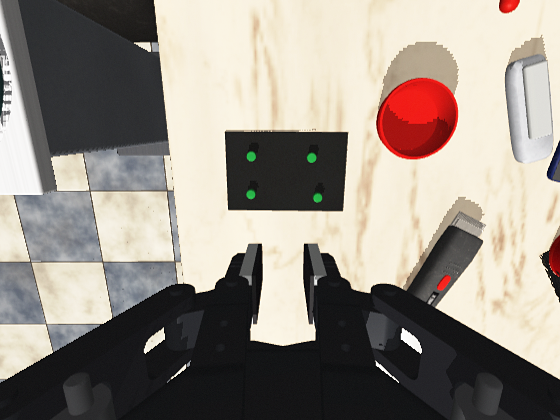

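Four green tablets are standing flat with tops at z≈0.011. The lid stays open with its handle at x≈0.70. Picking the first tablet at pixel (251,156).

{"op": "move_arm", "data": {
  "hand": [0.35,0.35,0.35,0.35,0.35,0.35,0.35,0,0,0,0,0],
  "slide": [
    [0.03,-0.02,-0.016],
    [0.03,-0.0195,-0.015],
    [0.04,0,0],
    [0.045,0,0],
    [0.045,0,0],
    [0.028,0,0],
    [0.0107,0,0],
    [0,0,0],
    [0,0,0],
    [0,0,0],
    [0,0,0],
    [-0.03,0,0]
  ],
  "rot": [
    [0,0,0],
    [0,0,0],
    [0,0,0],
    [0,0,0],
    [0,0,0],
    [0,0,0],
    [0,0,0],
    [0,0,0],
    [0,0,0],
    [0,0,0],
    [0,0,0],
    [0,0,0]
  ],
  "force": 25
}}

```text
clock: 29.3
tcp_pos: [0.4239, -0.1114, 0.2076]
eef_rot: [-0.498, -0.5, -0.5, 0.501]
wrist_force: [0.5, -0.7, 1.1]
finger_gap: 0.0095
```

```bash
python3 where.py
```

```text
tcp [ 0.4239 -0.1114  0.2076] jawang -0.17 down [-0.003  0.001 -1.   ] t 29.3 gap 0.0095 F [ 0.5 -0.7  1.1] j7 [ 0.12  0.42  0.08  2.2  -0.06  0.53  0.24]
```

{"op": "move_arm", "data": {
  "hand": [0,0,0,0,0,0,0,0,0,0,0],
  "slide": [
    [-0.05,0,0],
    [-0.05,0,0],
    [-0.012,0.0211,-0.0303],
    [-0.012,0.0211,-0.0303],
    [-0.012,0.0211,-0.0303],
    [-0.012,0.0211,-0.0303],
    [-0.012,0.0211,-0.0303],
    [-0.012,0.0211,-0.0303],
    [-0.012,0.0211,-0.0303],
    [-0.01,0.0215,-0.0298],
    [0,0,0]
  ],
  "rot": [
    [0,0,0],
    [0,0,0],
    [0,0,0],
    [0,0,0],
    [0,0,0],
    [0,0,0],
    [0,0,0],
    [0,0,0],
    [0,0,0],
    [0,0,0],
    [0,0,0]
  ]
}}

```text
clock: 30.4
tcp_pos: [0.5957, 0.1341, 0.4044]
eef_rot: [0.501, 0.501, 0.5, -0.498]
wrist_force: [-1.5, -0.1, -0.4]
finger_gap: 0.0097
```

```bash
python3 where.py; python3 - <<'E'
from h import *
im,d,P=cam('wrist','w12');C=cloud(P,d);H=hsv(im)
m=(C[...,0]>.565)&(C[...,0]<.63)&(C[...,1]>.1)&(C[...,1]<.16)&(C[...,2]>.12)&(C[...,2]<.176)
q=C[m];print(m.sum(),np.percentile(q,[1,50,99],axis=0).round(4).tolist())
f=q[q[:,2]<.155];print('low',len(f),np.percentile(f,[1,99],axis=0).round(4).tolist())
y=(H[...,0]>20)&(H[...,0]<35)&(H[...,1]>150)&(H[...,2]>90)&(C[...,0]>.55);print('yellow in chamber',y.sum())
E
```

```text
tcp [0.5957 0.1341 0.4044] jawang 0.09 down [ 0.003  0.002 -1.   ] t 30.4 gap 0.0097 F [-1.5 -0.1 -0.4] j7 [-0.26  0.39 -0.02  1.65  0.01  1.09 -0.28]
1510 [[0.5776, 0.1146, 0.1253], [0.5928, 0.121, 0.1461], [0.6087, 0.1386, 0.1749]]
low 1122 [[0.5776, 0.1146, 0.125], [0.6087, 0.1349, 0.1542]]
yellow in chamber 1
```

View pics/w12.png

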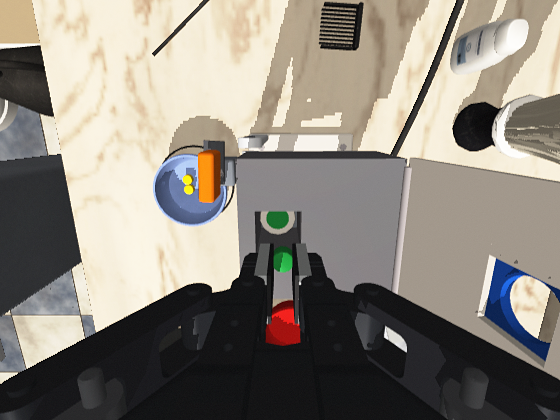

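The chamber mouth at (278,218) shows only the capsule and no yellow. Its centre is about (0.593, 0.130). The tablet is between the tips at (284,261).

{"op": "move_arm", "data": {
  "hand": [0,0,0,0.25,0.25,0.25,0.25,0.3,0.35,0.35,0.35,0.35],
  "slide": [
    [0.023,-0.0025,0.0035],
    [0.02,0,0],
    [0,0,0],
    [0,0,0],
    [0,0,0],
    [0,0,0],
    [-0.04,0,0],
    [0,-0.02,0.035],
    [0,-0.02,0.035],
    [0,-0.02,0.035],
    [0,-0.02,0.035],
    [0,-0.016,0.035]
  ],
  "rot": [
    [0,0,0],
    [0,0,0],
    [0,0,0],
    [0,0,0],
    [0,0,0],
    [0,0,0],
    [0,0,0],
    [0,0,0],
    [0,0,0],
    [0,0,0],
    [0,0,0],
    [0,0,0]
  ]
}}

```text
clock: 31.65
tcp_pos: [0.4942, -0.0498, 0.4003]
eef_rot: [0.499, 0.501, 0.499, -0.501]
wrist_force: [1.6, -0.6, -0.4]
finger_gap: 0.0297
```

{"op": "move_arm", "data": {
  "hand": [0.35,0.35,0.35],
  "slide": [
    [0.02,0,0.045],
    [0.02,0,0.045],
    [0,0,0]
  ],
  "rot": [
    [0,0,0],
    [0,0,0],
    [0,0,0]
  ]
}}

```text
clock: 31.95
tcp_pos: [0.4938, -0.1438, 0.3582]
eef_rot: [-0.497, -0.502, -0.498, 0.503]
wrist_force: [0.5, 0.9, 0.6]
finger_gap: 0.0298
```

```bash
python3 where.py; python3 green.py w13
```

```text
tcp [ 0.4938 -0.1438  0.3582] jawang -0.58 down [-0.002 -0.001 -1.   ] t 31.95 gap 0.0298 F [0.5 0.9 0.6] j7 [ 0.11  0.27  0.13  1.94 -0.04  0.93  0.25]
green [280, 155, 11, 12] top-c [ 0.4962 -0.1139  0.0103] ztop 0.0109 ext [0.0106 0.011  0.0075]
green [212, 197, 11, 12] top-c [ 0.4209 -0.1589  0.0105] ztop 0.0108 ext [0.0114 0.0119 0.0102]
green [288, 200, 11, 12] top-c [ 0.5047 -0.1636  0.0104] ztop 0.0109 ext [0.01   0.0108 0.007 ]
```

{"op": "move_arm", "data": {
  "hand": [0.35,0.35,0.35,0.35,0.35,0.35,0,0,0,0,0,0],
  "slide": [
    [0.03,0.0024,-0.03],
    [0.04,0,0],
    [0.045,0,0],
    [0.04,0,0],
    [0.018,0,0],
    [0.0087,0,0],
    [0,0,0],
    [0,0,0],
    [0,0,0],
    [0,0,0],
    [-0.03,0,0],
    [-0.045,0,0]
  ],
  "rot": [
    [0,0,0],
    [0,0,0],
    [0,0,0],
    [0,0,0],
    [0,0,0],
    [0,0,0],
    [0,0,0],
    [0,0,0],
    [0,0,0],
    [0,0,0],
    [0,0,0],
    [0,0,0]
  ]
}}

```text
clock: 33.2
tcp_pos: [0.497, -0.1083, 0.2527]
eef_rot: [-0.498, -0.5, -0.5, 0.501]
wrist_force: [0.9, 0.5, 1.1]
finger_gap: 0.0099
```

{"op": "move_arm", "data": {
  "hand": [0,0,0,0,0,0,0,0,0],
  "slide": [
    [-0.045,0,0],
    [-0.015,0.0121,-0.0305],
    [-0.015,0.0121,-0.0305],
    [-0.015,0.0121,-0.0305],
    [-0.015,0.0121,-0.0305],
    [-0.015,0.0121,-0.0305],
    [-0.015,0.0121,-0.0305],
    [-0.01,0.0121,-0.0305],
    [-0.005,0.0121,-0.0305]
  ],
  "rot": [
    [0,0,0],
    [0,0,0],
    [0,0,0],
    [0,0,0],
    [0,0,0],
    [0,0,0],
    [0,0,0],
    [0,0,0],
    [0,0,0]
  ]
}}

```text
clock: 34.1
tcp_pos: [0.5955, 0.1365, 0.4047]
eef_rot: [0.5, 0.501, 0.499, -0.5]
wrist_force: [-0.5, -0.9, 0.3]
finger_gap: 0.0099
```

{"op": "move_arm", "data": {
  "hand": [0,0],
  "slide": [
    [0,0,0],
    [0,0,0]
  ],
  "rot": [
    [0,0,0],
    [0,0,0]
  ]
}}

```text
clock: 34.3
tcp_pos: [0.5951, 0.1357, 0.4032]
eef_rot: [0.5, 0.501, 0.499, -0.5]
wrist_force: [-0.4, -0.2, -0.2]
finger_gap: 0.0096
```

```bash
python3 where.py
```

```text
tcp [0.5951 0.1357 0.4032] jawang -0.12 down [ 0. -0. -1.] t 34.3 gap 0.0096 F [-0.4 -0.2 -0.2] j7 [-0.29  0.39  0.02  1.65 -0.01  1.09 -0.27]
```

{"op": "move_arm", "data": {
  "hand": [0,0,0,0.25,0.25,0.25,0.25,0.3,0.35,0.35,0.35,0.35],
  "slide": [
    [0.022,-0.002,0.001],
    [0.02,0,0],
    [0,0,0],
    [0,0,0],
    [0,0,0],
    [0,0,0],
    [-0.04,0,0],
    [0,-0.02,0.035],
    [0,-0.02,0.035],
    [0,-0.02,0.035],
    [0,-0.02,0.035],
    [0,-0.016,0.035]
  ],
  "rot": [
    [0,0,0],
    [0,0,0],
    [0,0,0],
    [0,0,0],
    [0,0,0],
    [0,0,0],
    [0,0,0],
    [0,0,0],
    [0,0,0],
    [0,0,0],
    [0,0,0],
    [0,0,0]
  ]
}}

```text
clock: 35.5
tcp_pos: [0.4955, -0.0417, 0.4017]
eef_rot: [0.5, 0.501, 0.499, -0.5]
wrist_force: [1.0, -0.0, 0.4]
finger_gap: 0.0298
```

{"op": "move_arm", "data": {
  "hand": [0.35,0.35,0.35,0.35],
  "slide": [
    [0.02,-0.01,0.045],
    [0.02,-0.01,0.045],
    [0,0,0],
    [0,0,0]
  ],
  "rot": [
    [0,0,0],
    [0,0,0],
    [0,0,0],
    [0,0,0]
  ]
}}

```text
clock: 35.9
tcp_pos: [0.4764, -0.1307, 0.3614]
eef_rot: [0.499, 0.501, 0.499, -0.501]
wrist_force: [-0.3, 0.9, -0.0]
finger_gap: 0.0298
```

```bash
python3 where.py; python3 green.py w14
```

```text
tcp [ 0.4764 -0.1307  0.3614] jawang -0.29 down [ 0. -0. -1.] t 35.9 gap 0.0298 F [-0.3  0.9 -0. ] j7 [ 0.07  0.24  0.16  1.98 -0.05  0.93  0.24]
green [228, 208, 11, 11] top-c [ 0.421  -0.1587  0.0104] ztop 0.011 ext [0.0112 0.0107 0.0101]
green [303, 211, 11, 12] top-c [ 0.5047 -0.1634  0.0105] ztop 0.011 ext [0.0101 0.0107 0.0103]
```

{"op": "move_arm", "data": {
  "hand": [0.35,0.35,0.35,0.35,0.35,0.35,0,0,0,0,0,0],
  "slide": [
    [0.03,0.0283,0.0328],
    [0.04,0,0],
    [0.045,0,0],
    [0.04,0,0],
    [0.02,0,0],
    [0.0099,0,0],
    [0,0,0],
    [0,0,0],
    [0,0,0],
    [0,0,0],
    [-0.03,0,0],
    [-0.045,0,0]
  ],
  "rot": [
    [0,0,0],
    [0,0,0],
    [0,0,0],
    [0,0,0],
    [0,0,0],
    [0,0,0],
    [0,0,0],
    [0,0,0],
    [0,0,0],
    [0,0,0],
    [0,0,0],
    [0,0,0]
  ]
}}

```text
clock: 37.15
tcp_pos: [0.5026, -0.1609, 0.2526]
eef_rot: [-0.498, -0.5, -0.5, 0.501]
wrist_force: [1.2, -0.0, 1.0]
finger_gap: 0.0096
```

{"op": "move_arm", "data": {
  "hand": [0,0,0,0,0,0,0,0,0,0,0],
  "slide": [
    [-0.045,0,0],
    [-0.015,0.0111,-0.0363],
    [-0.015,0.0111,-0.0363],
    [-0.015,0.0111,-0.0363],
    [-0.015,0.0111,-0.0363],
    [-0.015,0.0111,-0.0363],
    [-0.015,0.0111,-0.0363],
    [-0.01,0.0111,-0.0363],
    [-0.005,0.0111,-0.0363],
    [0,0,0],
    [0,0,0]
  ],
  "rot": [
    [0,0,0],
    [0,0,0],
    [0,0,0],
    [0,0,0],
    [0,0,0],
    [0,0,0],
    [0,0,0],
    [0,0,0],
    [0,0,0],
    [0,0,0],
    [0,0,0]
  ]
}}

```text
clock: 38.25
tcp_pos: [0.5928, 0.1296, 0.4031]
eef_rot: [0.5, 0.501, 0.499, -0.5]
wrist_force: [-0.1, -1.8, -0.1]
finger_gap: 0.0095
```

```bash
python3 where.py
```

```text
tcp [0.5928 0.1296 0.4031] jawang -0.1 down [ 0.  0. -1.] t 38.25 gap 0.0095 F [-0.1 -1.8 -0.1] j7 [-0.32  0.39  0.07  1.67 -0.03  1.09 -0.24]
```

{"op": "move_arm", "data": {
  "hand": [0,0,0,0.25,0.25,0.25,0.25,0.3,0.35,0.35,0.35,0.35],
  "slide": [
    [0.022,0,-0.0035],
    [0.02,0,0],
    [0,0,0],
    [0,0,0],
    [0,0,0],
    [0,0,0],
    [-0.04,0,0],
    [0,-0.02,0.035],
    [0,-0.02,0.035],
    [0,-0.02,0.035],
    [0,-0.03,0.035],
    [0,-0.03,0.035]
  ],
  "rot": [
    [0,0,0],
    [0,0,0],
    [0,0,0],
    [0,0,0],
    [0,0,0],
    [0,0,0],
    [0,0,0],
    [0,0,0],
    [0,0,0],
    [0,0,0],
    [0,0,0],
    [0,0,0]
  ]
}}

```text
clock: 39.45
tcp_pos: [0.4712, -0.0435, 0.4013]
eef_rot: [0.499, 0.501, 0.499, -0.501]
wrist_force: [1.6, -0.8, 0.8]
finger_gap: 0.0297
```

{"op": "move_arm", "data": {
  "hand": [0.35,0.35,0.35,0.35,0.35],
  "slide": [
    [0.02,-0.015,0.045],
    [0.02,-0.015,0.045],
    [0,-0.02,0.02],
    [0,0,0],
    [0,0,0]
  ],
  "rot": [
    [0,0,0],
    [0,0,0],
    [0,0,0],
    [0,0,0],
    [0,0,0]
  ]
}}

```text
clock: 39.95
tcp_pos: [0.423, -0.1497, 0.3626]
eef_rot: [0.499, 0.501, 0.499, -0.501]
wrist_force: [-0.1, 1.4, -0.4]
finger_gap: 0.0299
```

```bash
python3 where.py; python3 green.py w15
```

```text
tcp [ 0.423  -0.1497  0.3626] jawang -0.23 down [ 0.001 -0.    -1.   ] t 39.95 gap 0.0299 F [-0.1  1.4 -0.4] j7 [ 0.05  0.15  0.24  2.08 -0.05  0.91  0.31]
green [275, 191, 11, 11] top-c [ 0.4209 -0.1589  0.0105] ztop 0.011 ext [0.0111 0.0102 0.0071]
```

Last one: Δ(-0.002, -0.009), down 0.186.

{"op": "move_arm", "data": {
  "hand": [0.35,0.35,0.35,0.35,0.35,0.35,0,0,0,0,0,0],
  "slide": [
    [0.03,-0.002,0.009],
    [0.04,0,0],
    [0.045,0,0],
    [0.04,0,0],
    [0.02,0,0],
    [0.0111,0,0],
    [0,0,0],
    [0,0,0],
    [0,0,0],
    [0,0,0],
    [-0.03,0,0],
    [-0.045,0,0]
  ],
  "rot": [
    [0,0,0],
    [0,0,0],
    [0,0,0],
    [0,0,0],
    [0,0,0],
    [0,0,0],
    [0,0,0],
    [0,0,0],
    [0,0,0],
    [0,0,0],
    [0,0,0],
    [0,0,0]
  ]
}}

```text
clock: 41.2
tcp_pos: [0.4204, -0.1581, 0.2505]
eef_rot: [-0.498, -0.5, -0.5, 0.501]
wrist_force: [-0.1, 0.5, 1.3]
finger_gap: 0.0103
```

{"op": "move_arm", "data": {
  "hand": [0,0,0,0,0,0,0,0,0,0,0,0],
  "slide": [
    [-0.045,0,0],
    [-0.015,0.0191,-0.0325],
    [-0.015,0.0191,-0.0325],
    [-0.015,0.0191,-0.0325],
    [-0.015,0.0191,-0.0325],
    [-0.015,0.0191,-0.0325],
    [-0.015,0.0191,-0.0325],
    [-0.01,0.0191,-0.0325],
    [-0.005,0.0191,-0.0325],
    [0,0.0191,-0.0325],
    [0,0,0],
    [0,0,0]
  ],
  "rot": [
    [0,0,0],
    [0,0,0],
    [0,0,0],
    [0,0,0],
    [0,0,0],
    [0,0,0],
    [0,0,0],
    [0,0,0],
    [0,0,0],
    [0,0,0],
    [0,0,0],
    [0,0,0]
  ]
}}

```text
clock: 42.4
tcp_pos: [0.5937, 0.1343, 0.4005]
eef_rot: [-0.5, -0.5, -0.5, 0.501]
wrist_force: [-1.7, -0.8, -0.2]
finger_gap: 0.0104
```

```bash
python3 where.py
```

```text
tcp [0.5937 0.1343 0.4005] jawang -0.09 down [-0.001 -0.    -1.   ] t 42.4 gap 0.0104 F [-1.7 -0.8 -0.2] j7 [-0.36  0.39  0.11  1.66 -0.05  1.09 -0.24]
```

{"op": "move_arm", "data": {
  "hand": [0,0,0,0.25,0.25,0.25,0.25,0.25,0.25,0.25],
  "slide": [
    [0.022,-0.001,0.0033],
    [0.0175,0,0],
    [0,0,0],
    [0,0,0],
    [0,0,0],
    [0,0,0],
    [-0.045,0,0],
    [-0.03,0,0.03],
    [0,0,0],
    [0,0,0]
  ],
  "rot": [
    [0,0,0],
    [0,0,0],
    [0,0,0],
    [0,0,0],
    [0,0,0],
    [0,0,0],
    [0,0,0],
    [0,0,0],
    [0,0,0],
    [0,0,0]
  ]
}}

```text
clock: 43.4
tcp_pos: [0.5926, 0.0998, 0.4372]
eef_rot: [0.499, 0.502, 0.499, -0.5]
wrist_force: [0.0, 0.3, -0.5]
finger_gap: 0.0212
```

```bash
python3 where.py; python3 - <<'E'
from h import *
im,d,P=cam('wrist','w16');C=cloud(P,d)
u,v=proj(P,[.593,.1305,.184]).astype(int);print(u,v)
a=im[v-60:v+60,u-70:u+70][:,:,::-1];cv2.imwrite('pics/w16c.png',cv2.resize(a,(700,600),interpolation=cv2.INTER_CUBIC))
H=hsv(im);m=(H[...,0]>50)&(H[...,0]<85)&(H[...,1]>120)&(H[...,2]>60)&(C[...,2]>.1)&(abs(C[...,0]-.593)<.03)&(abs(C[...,1]-.1305)<.03);print(np.percentile(C[m],[0,50,100],axis=0).round(4).tolist())
E
```

```text
tcp [0.5926 0.0998 0.4372] jawang -0.24 down [ 0.002  0.    -1.   ] t 43.4 gap 0.0212 F [ 0.   0.3 -0.5] j7 [-0.32  0.35  0.13  1.64 -0.05  1.15 -0.18]
282 174
[[0.5779, 0.1237, 0.1253], [0.5905, 0.1326, 0.1553], [0.6007, 0.1409, 0.1737]]
```

View pics/w16c.png

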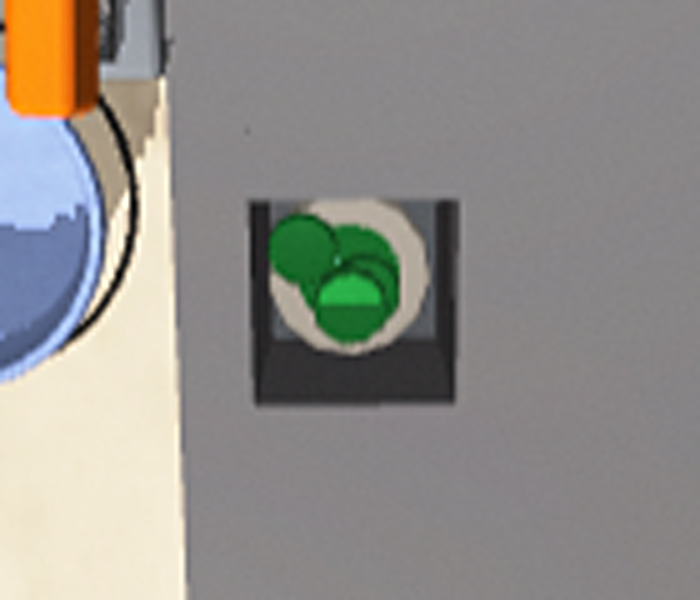

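The chamber holds a stack of three plus one beside it. The stack top is at z≈0.174, below the mouth, so all four are in. Closing the lid.

{"op": "move_arm", "data": {
  "hand": [0.25,0.25,0.25,0.25,0.25,0.25,0.25,0.25,0.25,0.25],
  "slide": [
    [-0.045,0,0],
    [-0.045,0,0],
    [-0.032,0,-0.01],
    [0,0.036,-0.01],
    [0,0.036,-0.0107],
    [0,0.0357,0],
    [0,0,0],
    [0,0,0],
    [0,0,0],
    [0,0,0]
  ],
  "rot": [
    [0,0,0],
    [0,0,0],
    [0,0,0],
    [0,0,0],
    [0,0,0],
    [0,0,0],
    [0,0,0],
    [0,0,0],
    [0,0,0],
    [0,0,0]
  ]
}}

```text
clock: 44.45
tcp_pos: [0.6997, 0.1309, 0.5588]
eef_rot: [0.499, 0.501, 0.499, -0.5]
wrist_force: [-1.3, -0.1, -0.3]
finger_gap: 0.0218
```

```bash
python3 where.py; python3 - <<'E'
from h import *
im,d,P=cam('wrist','w17');C=cloud(P,d);H=hsv(im)
m=(C[...,2]>.30)&(C[...,2]<.36)&(C[...,0]>.63)&(C[...,0]<.76)&(C[...,1]>.09)&(C[...,1]<.17)&(H[...,1]<70)
q=C[m];print(m.sum(),np.percentile(q,[2,50,98],axis=0).round(4).tolist());b=q[(q[:,2]>.325)];print(np.percentile(b,[2,50,98],axis=0).round(4).tolist())
E
```

```text
tcp [0.6997 0.1309 0.5588] jawang -0.15 down [ 0.  0. -1.] t 44.45 gap 0.0218 F [-1.3 -0.1 -0.3] j7 [-0.31  0.51  0.14  1.14 -0.07  1.49 -0.19]
1118 [[0.6928, 0.1081, 0.3034], [0.6996, 0.1351, 0.3349], [0.705, 0.1572, 0.3368]]
[[0.6961, 0.1077, 0.3286], [0.7002, 0.1345, 0.3352], [0.705, 0.1568, 0.3369]]
```

{"op": "move_arm", "data": {
  "hand": [0.25,0.25,0.25,0,0,0,0],
  "slide": [
    [0.03,0,0],
    [0.03,0,0],
    [0.0105,0,0],
    [0,0,0],
    [0,0,0],
    [0,0,0],
    [0,0,0]
  ],
  "rot": [
    [0,0,0],
    [0,0,0],
    [0,0,0],
    [0,0,0],
    [0,0,0],
    [0,0,0],
    [0,0,0]
  ],
  "force": 40
}}

```text
clock: 45.2
tcp_pos: [0.7005, 0.1307, 0.4888]
eef_rot: [0.5, 0.501, 0.499, -0.5]
wrist_force: [0.0, -0.4, -2.1]
finger_gap: 0.0073
```

{"op": "move_arm", "data": {
  "hand": [0,0,0,0,0,0,0,0,0],
  "slide": [
    [-0.002,-0.014,0],
    [0,-0.014,0],
    [0.001,-0.014,0],
    [0.003,-0.014,0],
    [0.004,-0.014,0],
    [0.005,-0.013,0],
    [0.007,-0.013,0],
    [0.007,-0.011,0],
    [0.009,-0.012,0]
  ],
  "rot": [
    [0,0,0],
    [0,0,0],
    [0,0,0],
    [0,0,0],
    [0,0,0],
    [0,0,0],
    [0,0,0],
    [0,0,0],
    [0,0,0]
  ]
}}

```text
clock: 46.1
tcp_pos: [0.5814, 0.1306, 0.4552]
eef_rot: [0.5, 0.502, 0.498, -0.5]
wrist_force: [2.2, -2.3, -0.8]
finger_gap: 0.0075
```

{"op": "move_arm", "data": {
  "hand": [0,0,0,0,0,0,0,0,0,0],
  "slide": [
    [0.01,-0.01,0],
    [0.01,-0.009,0],
    [0.012,-0.008,0],
    [0.012,-0.007,0],
    [0.013,-0.006,0],
    [0.013,-0.005,0],
    [0.014,-0.003,0],
    [0.014,-0.002,0],
    [0.014,-0.001,0],
    [0.003,0,0]
  ],
  "rot": [
    [0,0,0],
    [0,0,0],
    [0,0,0],
    [0,0,0],
    [0,0,0],
    [0,0,0],
    [0,0,0],
    [0,0,0],
    [0,0,0],
    [0,0,0]
  ]
}}

```text
clock: 47.1
tcp_pos: [0.5298, 0.1309, 0.3381]
eef_rot: [-0.499, -0.5, -0.5, 0.502]
wrist_force: [-14.8, -3.5, 9.5]
finger_gap: 0.007
```

```bash
python3 where.py
```

```text
tcp [0.5298 0.1309 0.3381] jawang -0.18 down [-0.002 -0.001 -1.   ] t 47.1 gap 0.007 F [-14.8  -3.5   9.5] j7 [-0.38  0.35  0.1   1.88 -0.04  0.91 -0.26]
```

{"op": "move_arm", "data": {
  "hand": [0,0.25,0.25,0.25,0.3,0.35,0.35,0.35,0.35],
  "slide": [
    [0,0,0],
    [0,0,0],
    [0,0,0],
    [-0.04,0,0],
    [-0.045,0,0],
    [0,0.012,-0.0215],
    [0,0.012,-0.0215],
    [0,0,0],
    [0,0,0]
  ],
  "rot": [
    [0,0,0],
    [0,0,0],
    [0,0,0],
    [0,0,0],
    [0,0,0],
    [0,0,0],
    [0,0,0],
    [0.04,0,0],
    [0,0,0]
  ]
}}

```text
clock: 48.0
tcp_pos: [0.5549, 0.1746, 0.4242]
eef_rot: [0.489, 0.511, 0.489, -0.51]
wrist_force: [-0.2, 0.2, 0.4]
finger_gap: 0.0297
```

```bash
cat > lid.py <<'E'
from h import *
import sys
im,d,P=cam('wrist',sys.argv[1]);C=cloud(P,d);H=hsv(im)
m=(H[...,0]>8)&(H[...,0]<20)&(H[...,1]>180)&(C[...,2]>.18)&(C[...,2]<.24);q=C[m];print('latch',m.sum(),np.percentile(q,[2,50,98],axis=0).round(4).tolist())
m=(H[...,1]<60)&(C[...,2]>.178)&(C[...,2]<.22)&(C[...,0]>.515)&(C[...,0]<.54)&(C[...,1]>.12)&(C[...,1]<.14);q=C[m];print('bar',m.sum(),np.percentile(q,[2,50,98],axis=0).round(4).tolist() if m.sum() else '')
m=(abs(C[...,0]-.5675)<.0025)&(C[...,1]>.09)&(C[...,1]<.17)&(C[...,2]>.15)&(C[...,2]<.23);print('lid front z',np.percentile(C[m][:,2],[10,50,90]))
E
python3 where.py;python3 lid.py w18
```

```text
tcp [0.5549 0.1746 0.4242] jawang -2.47 down [ 0.001  0.    -1.   ] t 48.0 gap 0.0297 F [-0.2  0.2  0.4] j7 [-0.44  0.32  0.1   1.71 -0.03  1.11 -0.37]
latch 591 [[0.55, 0.1616, 0.1965], [0.5542, 0.1766, 0.2122], [0.5584, 0.1871, 0.2135]]
bar 82 [[0.5303, 0.1207, 0.1855], [0.5326, 0.1276, 0.1883], [0.5335, 0.1395, 0.1902]]
lid front z [0.18675851 0.18767545 0.18880324]
```

{"op": "move_arm", "data": {
  "hand": [0.35,0.35,0.35,0,0,0,0],
  "slide": [
    [0.025,-0.001,0.001],
    [0.02,0,0],
    [0.0087,0,0],
    [0,0,0],
    [0,0,0],
    [0,0,0],
    [0,0,0]
  ],
  "rot": [
    [0,0,0],
    [0,0,0],
    [0,0,0],
    [0,0,0],
    [0,0,0],
    [0,0,0],
    [0,0,0]
  ]
}}

```text
clock: 48.75
tcp_pos: [0.5537, 0.1729, 0.3706]
eef_rot: [0.489, 0.511, 0.489, -0.51]
wrist_force: [2.4, -1.8, -4.4]
finger_gap: 0.0075
```

{"op": "move_arm", "data": {
  "hand": [0,0,0,0,0,0,0,0,0,0,0,0],
  "slide": [
    [0,0,0],
    [0,0,0],
    [0,0,0],
    [0,0,0],
    [0,0,0],
    [0,0,0],
    [0,0,0],
    [0,0,0],
    [0,0,0],
    [0,0,0],
    [0,0,0],
    [0,0,0]
  ],
  "rot": [
    [0.143,0,0],
    [0.143,0,0],
    [0.143,0,0],
    [0.143,0,0],
    [0.143,0,0],
    [0.143,0,0],
    [0.143,0,0],
    [0.143,0,0],
    [0.143,0,0],
    [0.143,0,0],
    [0.143,0,0],
    [0,0,0]
  ]
}}

```text
clock: 49.95
tcp_pos: [0.5534, 0.1735, 0.3706]
eef_rot: [-0.017, 0.707, -0.017, -0.707]
wrist_force: [-1.0, 0.0, 0.6]
finger_gap: 0.0078
```

```bash
python3 where.py
```

```text
tcp [0.5534 0.1735 0.3706] jawang -92.71 down [ 0.  0. -1.] t 49.95 gap 0.0078 F [-1.   0.   0.6] j7 [-0.67  0.39  0.4   1.77 -0.18  1.01 -1.82]
```

{"op": "move_arm", "data": {
  "hand": [0.35,0.35,0.35,0.35,0.35,0.35,0.35,0.35,0.35,0.35,0.35,0.35],
  "slide": [
    [0,0,0],
    [0,0,0],
    [-0.025,0,0],
    [-0.035,0,0],
    [0,0,0],
    [0,0,0],
    [0,0,0],
    [0,0,0],
    [0,0,0],
    [0,0,0],
    [0,0,0],
    [0,0,0]
  ],
  "rot": [
    [0,0,0],
    [0,0,0],
    [0,0,0],
    [0,0,0],
    [-0.145,0,0],
    [-0.145,0,0],
    [-0.145,0,0],
    [-0.145,0,0],
    [-0.145,0,0],
    [-0.145,0,0],
    [-0.145,0,0],
    [-0.145,0,0]
  ]
}}

```text
clock: 51.15
tcp_pos: [0.5536, 0.173, 0.4304]
eef_rot: [0.377, 0.599, 0.377, -0.598]
wrist_force: [-0.0, -0.3, 0.0]
finger_gap: 0.0302
```

{"op": "move_arm", "data": {
  "hand": [0.35,0.35,0.35,0.35,0.35,0.35,0.35,0.35,0.35,0.35],
  "slide": [
    [0,0,0],
    [0,0,0],
    [0,0,0],
    [0,0,0],
    [0,0,0],
    [0,0,0],
    [0,0,0],
    [0,0,0],
    [0,0,0],
    [0,0,0]
  ],
  "rot": [
    [-0.145,0,0],
    [-0.145,0,0],
    [-0.145,0,0],
    [-0.145,0,0],
    [-0.145,0,0],
    [-0.145,0,0],
    [-0.145,0,0],
    [-0.145,0,0],
    [-0.085,0,0],
    [0,0,0]
  ]
}}

```text
clock: 52.15
tcp_pos: [0.5536, 0.1729, 0.4303]
eef_rot: [0.654, 0.268, 0.654, -0.268]
wrist_force: [0.5, -0.5, -0.2]
finger_gap: 0.0299
```

```bash
python3 where.py; python3 lid.py w19; python3 - <<'E'
from h import *
p,M,s=pose();print('tool delta to cap',(M.T@(np.array([.6222,.1312,.42])-p)).round(4))
E
```

```text
tcp [0.5536 0.1729 0.4303] jawang 45.39 down [ 0.  0. -1.] t 52.15 gap 0.0299 F [ 0.5 -0.5 -0.2] j7 [-0.37  0.31  0.02  1.7  -0.01  1.13  0.44]
latch 704 [[0.5412, 0.1685, 0.1955], [0.5532, 0.1742, 0.2118], [0.5671, 0.177, 0.2134]]
bar 298 [[0.5249, 0.1204, 0.1864], [0.5288, 0.1302, 0.1892], [0.5336, 0.1395, 0.1911]]
lid front z [0.15828804 0.18719    0.18893027]
tool delta to cap [0.0103 0.0188 0.0781]
```

{"op": "move_arm", "data": {
  "hand": [0.35,0.35,0.35,0.35,0.35,0.35,0,0,0,0],
  "slide": [
    [0,0.0094,0.039],
    [0,0.0094,0.0391],
    [0,0,0],
    [0.028,0,0],
    [0.02,0,0],
    [0.01,0,0],
    [0,0,0],
    [0,0,0],
    [0,0,0],
    [0,0,0]
  ],
  "rot": [
    [0,0,0],
    [0,0,0],
    [0,0,0],
    [0,0,0],
    [0,0,0],
    [0,0,0],
    [0,0,0],
    [0,0,0],
    [0,0,0],
    [0,0,0]
  ],
  "force": 50
}}

```text
clock: 53.2
tcp_pos: [0.6222, 0.1321, 0.3729]
eef_rot: [0.654, 0.27, 0.654, -0.269]
wrist_force: [-0.4, 5.1, -1.5]
finger_gap: 0.0087
```

{"op": "move_arm", "data": {
  "hand": [0,0,0,0,0,0,0,0,0,0,0,0],
  "slide": [
    [0,0,0],
    [0,0,0],
    [0,0,0],
    [0,0,0],
    [0,0,0],
    [0,0,0],
    [0,0,0],
    [0,0,0],
    [0,0,0],
    [0,0,0],
    [0,0,0],
    [0,0,0]
  ],
  "rot": [
    [0.143,0,0],
    [0.143,0,0],
    [0.143,0,0],
    [0.143,0,0],
    [0.143,0,0],
    [0.143,0,0],
    [0.143,0,0],
    [0.143,0,0],
    [0.143,0,0],
    [0.143,0,0],
    [0.143,0,0],
    [0,0,0]
  ]
}}

```text
clock: 54.4
tcp_pos: [0.6224, 0.1322, 0.3729]
eef_rot: [0.27, 0.654, 0.27, -0.653]
wrist_force: [1.9, 5.4, -1.0]
finger_gap: 0.0091
```

{"op": "move_arm", "data": {
  "hand": [0.35,0.35,0.35,0.35,0.35,0.35,0.35,0.35],
  "slide": [
    [0,0,0],
    [0,0,0],
    [-0.025,0,0],
    [-0.04,0,0],
    [-0.05,0,0],
    [0,-0.03,0],
    [0,0,0],
    [0,0,0]
  ],
  "rot": [
    [0,0,0],
    [0,0,0],
    [0,0,0],
    [0,0,0],
    [0,0,0],
    [0,0,0],
    [0,0,0],
    [0,0,0]
  ]
}}

```text
clock: 55.2
tcp_pos: [0.6007, 0.1526, 0.4872]
eef_rot: [-0.272, -0.653, -0.272, 0.653]
wrist_force: [0.0, -0.8, -0.4]
finger_gap: 0.0301
```

```bash
python3 where.py; python3 cap.py w20; python3 lid.py w20b
```

```text
tcp [0.6007 0.1526 0.4872] jawang -44.82 down [-0. -0. -1.] t 55.2 gap 0.0301 F [ 0.  -0.8 -0.4] j7 [-0.59  0.36  0.39  1.54 -0.14  1.27 -0.96]
bar 549 45.4 [0.62383944 0.1323076 ]
hole [ 0.0046 -0.0142] -72.1 diam 0.0112 1489.0
hole [0.0325 0.0006] 1.0 diam 0.0021 105.5
hole [0.0012 0.0329] 87.9 diam 0.0052 699.5
latch 391 [[0.5429, 0.1683, 0.1947], [0.5582, 0.1729, 0.2119], [0.5689, 0.1768, 0.2134]]
bar 6 [[0.5323, 0.1201, 0.1859], [0.533, 0.1212, 0.1882], [0.5336, 0.1228, 0.1897]]
lid front z [0.18741057 0.18844694 0.19231247]
```

View pics/w20.png

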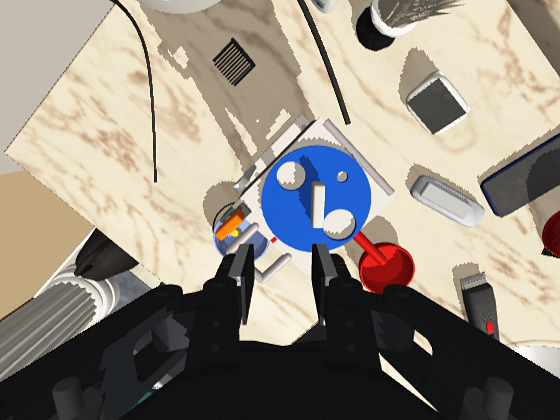

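The cap is closed: its bar is at 45.4° and the blank part faces the red index at (273,240). The latch at (230,222) lies across the lid, and the lid is shut. One last numeric check, then I hand in.

```bash
python3 - <<'E'
from h import *
for n in ['scene','side']:
    im,d,P=cam(n);C=cloud(P,d);H=hsv(im)
    g=(H[...,0]>50)&(H[...,0]<85)&(H[...,1]>120)&(H[...,2]>60)&(C[...,2]<.05)&(C[...,0]>.35)&(C[...,0]<.7)&(C[...,1]>-.35)
    m=(H[...,0]>20)&(H[...,0]<35)&(H[...,1]>150)&(H[...,2]>90)&(abs(C[...,1]-.13)<.06)&(abs(C[...,0]-.49)<.06)
    b=(H[...,0]>100)&(H[...,0]<125)&(H[...,1]>60)&(H[...,1]<170)&(H[...,2]>110)&(C[...,0]<.56)&(C[...,0]>.4)&(C[...,1]>0)&(C[...,1]<.25)
    print(n,'green outside',g.sum(),'yellow',m.sum(),C[m].mean(0).round(3) if m.sum() else '','bowl',np.percentile(C[b],[2,98],axis=0).round(3).tolist())
print(pose()[2]['wrist_force'],pose()[2]['clock']);r.close_job()
E
```

```text
scene green outside 0 yellow 3 [0.482 0.142 0.006] bowl [[0.45, 0.083, -0.001], [0.526, 0.17, 0.031]]
side green outside 0 yellow 8 [0.476 0.129 0.014] bowl [[0.445, 0.086, 0.001], [0.527, 0.169, 0.037]]
[ 1.57962953  0.44859903 -0.45644008] 55.4
the job is handed in; nothing more can be done
```

I completed every step and handed the job in at about 55 s of robot time. The hand-in gives no verdict, so what follows is what my own checks showed.

- **Old tablets:** Both are in the blue bowl, which stands upright on the ring about 3 mm off centre. I only ever saw two, and the open chamber held no yellow.
- **Capsule:** It stayed in. With the lid open I saw it at the bottom of the chamber. Before that, its top measured z ≈ 0.147 m, against 0.146 expected.
- **Fresh tablets:** All four are in the chamber. Three are stacked, with the top at about 0.174 m (below the 0.184 m mouth), and one is beside them. No green was left on the mat or elsewhere on the counter.
- **Canister and lid:** The canister is back upright. The lid is shut, with its front edge at about 0.188 m.
- **Turnbutton and cap:** The turnbutton lies across the lid, and the cap is closed (bar at 45.4°, so about 0 rad).
- **Bystanders:** The robot did not touch the clipper, glasses or comb guard. I did not measure their positions at the end.

No check failed or disagreed. The highest wrist force I read was about 50 N, against the 120 N limit. It came as the canister met its rear stop on the way back upright.

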